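# Unstack the bench things into their holders

### The job

Since the bench was wiped down, four things stand piled up in two stacks of two: take the stacks apart, always lifting the upper thing off before the lower one is moved, and put each thing upright in its own holder: the label roll flat in the round dish, the aluminium tube block flat in the square tray, the specimen cup in the round socket, the decapper in the square socket. Set things down rather than dropping them, knock nothing over, and leave the countdown timer that lies among them where it is.

Things in the scene. Friction and masses are not known exactly. Their poses are not given: they have to be found in the camera images.
- label_roll_centre (a point): Roll of blank white labels lying flat, the one in a stack near the front of the worktop (not the like one at the back wall): a white disc 66 mm across and 28 mm high, with a brown core that does not go through (solid for handling). It is the lower thing of one stack: the specimen cup or the decapper stands on it. Its point is the centre, half-way up; z is up along its axis.
- tube_block_centre (a point): Aluminium tube block 52 x 52 mm, 28 mm high, with four 11 mm blind holes from above. It is the lower thing of the other stack, carrying whichever of cup and decapper is not on the roll. x and y run square to its sides. Its point is the centre, half-way up; z is up along its axis.
- cup_centre (a point): White specimen cup with a blue screw cap (fixed on), 53 mm high: body 38 mm across up to 40 mm, cap 44 mm across above that. At the start it stands on the label roll or on the tube block, so its underside is 28 mm above the worktop. Its point is the centre, half-way up; z is up along its axis.
- cap_tool_centre (a point): Decapper: an orange round hand tool with a slight waist, standing upright, 35 mm across and 70 mm high. At the start it stands on the label roll or on the tube block, its underside 28 mm above the worktop. Its point is the centre, half-way up; z is up along its axis.
- roll_dish_floor (a point): Holder for the label roll: grey shallow round dish, 90 mm outside, 82 mm inside, rim 10 mm above the worktop, inner floor at 4 mm. It is fixed to the worktop; the listed point is the centre of its inner floor, z up.
- block_tray_floor (a point): Holder for the tube block: grey shallow square tray, 76 mm outside, 68 mm inside, rim 10 mm above the worktop, inner floor at 4 mm. x and y run square to its sides; it may be turned, and the block must be turned to match (by quarter turns at will) to lie flat in it. It is fixed to the worktop; the listed point is the centre of its inner floor, z up.
- cup_socket_floor (a point): Holder for the specimen cup: grey round socket, 62 mm outside (66 mm at the foot), 54 mm inside, rim 22 mm above the worktop, inner floor at 4 mm. It is fixed to the worktop; the listed point is the centre of its inner floor, z up.
- decapper_socket_floor (a point): Holder for the decapper: grey upright square socket, 58 mm outside (66 mm at the foot), 50 mm inside, rim 30 mm above the worktop, inner floor at 4 mm. It is fixed to the worktop; the listed point is the centre of its inner floor, z up.
- timer_centre (a point): Pale countdown timer with three buttons, lying flat, 66 x 64 x 18 mm, loose among the stacks and holders (not the like one at the back wall). Not to be moved. (A fixed keyboard, 18 mm high, lies on the right half of the worktop; its near edge is some 50 to 60 mm beyond the centres of the nearest row of places, so on the right fingers that close left-right stay clear of it and fingers that close fore-and-aft have little to spare.) The listed point is 8 mm above its underside.
Not all that is in view belongs to the job. Of the things like the part that bears cap_tool_centre, leave any that is green; of the rest the smaller one is meant.

How it is judged:
By the outcome, as a careful person would: the job done as asked, in the order asked, and still so for the second after the job is handed in, with the robot touching nothing.
It also fails if it takes over 136 s, if anything falls off the work surface, if the arm or the gripper's body presses on something with over 40 N, if the wrist force passes 120 N, or if a joint passes its speed limit or range.

### The arm

A 7-joint arm with a two-finger parallel gripper is mounted at the origin on a cart in front of the work surface, level with it; the furniture and walls round the work are solid. World frame = base frame: x ahead of the robot, y to its left, z up, the work surface at z = 0. Lengths are in m, angles in rad, forces in N, time in s.
With the tool pointing down it reaches from about 0.4 to 0.875 m from the base axis. Payload 6.5 kg.
Tool frame: the origin (TCP) lies at the very end of the fingers, on their centre line; the grasp point (between the pads) lies 19 mm behind it; z points along the fingers, y is the line along which they close (so a half turn about z gives the same grasp; the last joint's range is limited). The gripper opens to 88 mm and grips with 3 to 60 N. Pads are 18 mm wide; open, the fingers measure 123 mm over their backs; the gripper's body (75 mm by 187 mm) begins 45 mm behind the grasp point.
Start: joints at [1.067, 0.536, -0.004, 1.538, 0.003, 1.067, -0.071], TCP at [0.276, -0.589, 0.239] pointing down, gripper open.
Joint ranges: [-2.7, 2.7], [-0.37, 2.16], [-1.27, 1.26], [0.24, 2.4], [-1.31, 4.45], [0.19, 1.91], [-2.76, 2.76]. Speed limits (rad/s): [2.39, 2.39, 3.14, 3.14, 3.14, 3.14, 3.14].

### API

Orientations are given as a unit quaternion [w, x, y, z].
In Python, from station import get_state, snapshot, get_calibration, finish_job gives the robot as it stands.
- The arm moves only by the tool carry_out, never from a script. Its argument "moves" is a list of rows, each an object with "claw": the closure, from 0 (fully open) to 1 (shut); "offset": the shift along the tool's x, y, z scaled (see below), a list of three; "delta_rot": the turn, a rotation vector about the tool's x, y, z scaled (see below), a list of three. In form: [{"claw": claw, "offset": [dx, dy, dz], "delta_rot": [wx, wy, wz]}, ...]. A call has 1 to 5 rows; each row shifts and turns the commanded pose from where the row before left it, along the tool's axes as they then stand; what a row does not reach is not made up. The controller multiplies each number of a shift by 40 mm and each number of a turn by 4 degrees. A row lasts 1/10 s, in which the tool goes at most 50 mm and 8.59 degrees, less where a joint would pass 70% of its speed; a pose out of reach is approached as far as the arm can. A call with a number of a shift or a turn outside -1 to 1 is refused whole. A call with a gripper value outside its range is refused whole. The fingers move at their own pace and stop on an object; "force" is the grip in N (left out, the last holds). Time passes only in rows, so rows that do not move let the fingers close. It gives the time, the measured TCP pose, the force, the opening and the grip force at its end, in the units of the state.
- get_state(): the state, without advancing time (a new reading comes with each control period).
- snapshot(name): name is "scene" or "side" or "wrist"; returns the picture (420x560x3 uint8, red, green, blue); there is no depth.
- get_calibration(name): a dict with "fov_y" (degrees; the focal length in pixels is half the picture's height over the tangent of half this angle, whatever the lens; pixels are square), "cx", "cy" (the principal point, pixels), "R" (3x3) and "t" (3): a world point X has camera coordinates R X + t; the wrist camera has in their place "mount" (4x4, takes a point from camera to tool coordinates, whose origin is the TCP and whose axes are the flange's). Camera axes: x right, y down, z forward; pixel columns grow to the right and rows downward; lengths in m; the calibration is good to about 2 mm. A picture is of the moment at which its call begins: read the wrist's pose just before it. get_calibration takes no time and is no camera call.
- finish_job(): hands the job in; it is judged then, once.
The state is a dict: "time_s": time; "joint_pos": joint angles; "joint_vel": joint speeds; "tau": joint torques, N m; "position": TCP position; "orientation": TCP orientation; "ft_force": force on the tool from outside, world axes, zero at the start; "wrist_torque": the same for the moment, N m; "gripper_width": finger opening in m; "grip_force": force on a finger pad.
Only numpy, scipy, OpenCV 4.12 (cv2) and the standard library are available. Lean on these libraries where they do the work, as an engineer would, in place of code of your own. Each camera call takes 0.05 s, during which the arm holds its last target. There are 200 camera calls.

## Working session

There is one attempt and no reset: what is moved stays moved. The work goes in short steps, Python scripts to look and compute and a tool call to move; the robot and the scene stay as the last step left them, time stands still between calls to the robot, and variables do not carry over. Pictures are saved under pics/ and viewed, at most 18 in all, crops included, and the job is handed in when it is done.

Besides the shell and the picture viewer there is one more tool, called after "Call:" as name(argument=value, ...) on one line, values as JSON. carry_out: Moves the arm, as the interface text tells. Shifts and turns lie within -1 to 1; 1 stands for 40 mm of shift or 4 degrees of turn. Its arguments: {"type":"object","properties":{"moves":{"type":"array","items":{"type":"object","properties":{"claw":{"type":"number"},"offset":{"type":"array","items":{"type":"number"}},"delta_rot":{"type":"array","items":{"type":"number"}}}}},"force":{"type":"number"}},"required":["moves"]}

```bash
mkdir -p pics; ls; python3 - <<'E'
from station import *
import cv2
for n in ("scene","side","wrist"):
    im=snapshot(n); cv2.imwrite(f"pics/{n}0.png",im[:,:,::-1]); print(n,get_calibration(n))
print(get_state())
E
```

```text
pics
scene {'fov_y': 42.36507843834875, 'cx': 279.09383081873426, 'cy': 213.48131567802145, 'R': array([[-0.70542901, -0.70877913, -0.00143338],
       [-0.40944951,  0.40916327, -0.81543639],
       [ 0.57855078, -0.57464559, -0.57884491]]), 't': array([0.39730294, 0.22735378, 1.18766233])}
side {'fov_y': 55.3094355597692, 'cx': 274.1697307497174, 'cy': 210.0765861071664, 'R': array([[-0.99507073, -0.09681868,  0.02145644],
       [-0.06630281,  0.48864236, -0.86996125],
       [ 0.07374397, -0.8670956 , -0.49265306]]), 't': array([0.51849584, 0.06997975, 1.27481684])}
wrist {'fov_y': 66.19925107897781, 'cx': 282.2851552873929, 'cy': 213.23125724708083, 'mount': array([[-6.35257047e-04, -9.49201518e-01, -3.14668197e-01,
         8.06376881e-02],
       [ 9.99999793e-01, -5.71270679e-04, -2.95568225e-04,
        -4.15016053e-04],
       [ 1.00793093e-04, -3.14668320e-01,  9.49201685e-01,
        -1.45335366e-01],
       [ 0.00000000e+00,  0.00000000e+00,  0.00000000e+00,
         1.00000000e+00]])}
{'time_s': 0.15, 'joint_pos': array([ 1.06679822,  0.53701098, -0.00440225,  1.53861626,  0.00256769,
        1.06732442, -0.07121253]), 'joint_vel': array([ 0.00049061, -0.00328604,  0.00103107, -0.0037113 , -0.0003861 ,
        0.00248261, -0.00076503]), 'tau': array([ 1.32641795e-03, -5.71331692e+01,  9.92022716e-01, -2.51828188e+01,
       -5.61237987e-02,  1.52149529e-02,  1.00727782e-04]), 'position': array([ 0.27534644, -0.58827813,  0.23804014]), 'orientation': array([-6.49063332e-04,  9.76135596e-01,  2.17160864e-01, -1.91341850e-04]), 'ft_force': array([ 0.70619383, -0.10996032, -0.2445362 ]), 'wrist_torque': array([ 0.01251774,  0.01128278, -0.01679783]), 'grip_force': 0.0, 'gripper_width': 0.08759940530961553}
```

View pics/scene0.png

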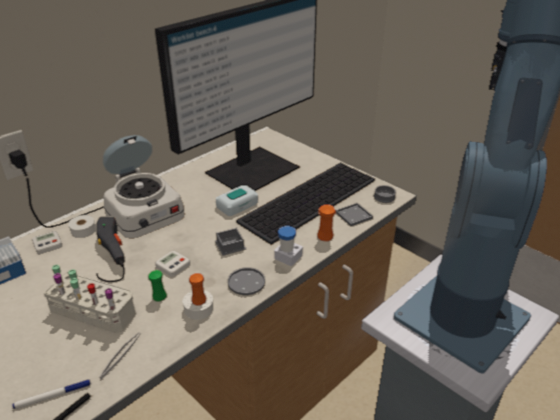

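View pics/side0.png

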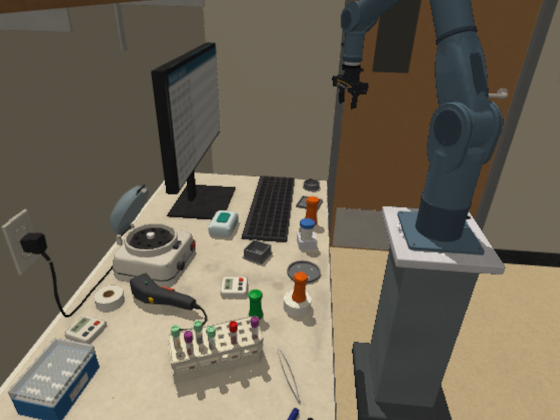

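```bash
cat > h.py <<'E'
import numpy as np, cv2
from scipy.spatial.transform import Rotation as Ro
from station import *
def cam(n,st=None):
    c=get_calibration(n); f=210/np.tan(np.radians(c['fov_y'])/2)
    if n=='wrist':
        q=st['orientation']; R=Ro.from_quat([q[1],q[2],q[3],q[0]]).as_matrix(); M=c['mount']
        Rw=R@M[:3,:3]; o=st['position']+R@M[:3,3]
    else: Rw=c['R'].T; o=-Rw@c['t']
    return f,c['cx'],c['cy'],Rw,o
def ray(K,u,v,z):
    f,cx,cy,Rw,o=K; d=Rw@np.array([(u-cx)/f,(v-cy)/f,1]); return o+d*(z-o[2])/d[2]
def proj(K,X):
    f,cx,cy,Rw,o=K; p=Rw.T@(np.array(X)-o); return cx+f*p[0]/p[2],cy+f*p[1]/p[2]
def blobs(mask,amin=60):
    n,l,s,c=cv2.connectedComponentsWithStats(mask.astype(np.uint8)*255)
    return [(tuple(s[i]),tuple(c[i].round(1))) for i in range(1,n) if s[i][4]>=amin]
E
python3 - <<'E'
from h import *
for n in("scene","side"):
    K=cam(n); im=cv2.imread(f"pics/{n}0.png"); h=cv2.cvtColor(im,cv2.COLOR_BGR2HSV)
    H,S,V=h[...,0],h[...,1],h[...,2]
    for nm,m in(("orange",((H<14)&(S>200)&(V>120))),("blue",(H>100)&(H<125)&(S>130)&(V>90)),("green",(H>50)&(H<75)&(S>180))):
        for s,c in blobs(m): print(n,nm,s,c,ray(K,*c,.063).round(3))
K=cam("scene")
for nm,u,v,z in (("dish",246,281,.01),("sqsock",230,240,.03),("tray",354,214,.01),("cupsock",385,194,.022),("timer",173,263,.018),("roll",198,303,.028),("block",288,253,.028),("decoy",326,238,0)): print(nm,ray(K,u,v,z).round(3))
K=cam("side")
for nm,u,v,z in (("dish",304,272,.01),("sqsock",258,251,.03),("tray",310,203,.01),("cupsock",312,184,.022),("timer",234,287,.018),("roll",298,302,.028),("block",307,240,.028)): print(nm,ray(K,u,v,z).round(3))
a=cv2.imread("pics/scene0.png")[165:325,140:420]; b=cv2.imread("pics/side0.png")[165:325,210:350]
cv2.imwrite("pics/crop1.png",cv2.resize(a,None,fx=2.8,fy=2.8,interpolation=3))
E
```

```text
scene orange (np.int32(320), np.int32(205), np.int32(15), np.int32(10), np.int32(93)) (np.float64(326.6), np.float64(210.1)) [ 0.42  -0.032  0.063]
scene orange (np.int32(190), np.int32(274), np.int32(13), np.int32(9), np.int32(84)) (np.float64(195.9), np.float64(278.5)) [0.45  0.372 0.063]
scene blue (np.int32(278), np.int32(227), np.int32(17), np.int32(11), np.int32(139)) (np.float64(286.6), np.float64(232.1)) [0.427 0.109 0.063]
scene green (np.int32(150), np.int32(271), np.int32(15), np.int32(29), np.int32(220)) (np.float64(157.0), np.float64(287.2)) [0.488 0.449 0.063]
side orange (np.int32(307), np.int32(197), np.int32(12), np.int32(7), np.int32(68)) (np.float64(311.8), np.float64(199.8)) [ 0.403 -0.045  0.063]
side orange (np.int32(294), np.int32(272), np.int32(13), np.int32(10), np.int32(95)) (np.float64(299.8), np.float64(276.6)) [0.426 0.355 0.063]
side blue (np.int32(300), np.int32(219), np.int32(14), np.int32(8), np.int32(87)) (np.float64(306.5), np.float64(222.3)) [0.416 0.1   0.063]
side green (np.int32(249), np.int32(290), np.int32(13), np.int32(28), np.int32(269)) (np.float64(255.2), np.float64(303.5)) [0.52  0.461 0.063]
dish [0.41  0.261 0.01 ]
sqsock [0.535 0.202 0.03 ]
tray [ 0.402 -0.13   0.01 ]
cupsock [ 0.391 -0.256  0.022]
timer [0.576 0.349 0.018]
roll [0.417 0.396 0.028]
block [0.398 0.134 0.028]
decoy [ 0.394 -0.005  0.   ]
dish [0.415 0.269 0.01 ]
sqsock [0.546 0.217 0.03 ]
tray [ 0.407 -0.121  0.01 ]
cupsock [ 0.403 -0.251  0.022]
timer [0.587 0.36  0.018]
roll [0.426 0.406 0.028]
block [0.412 0.141 0.028]
```

View pics/crop1.png

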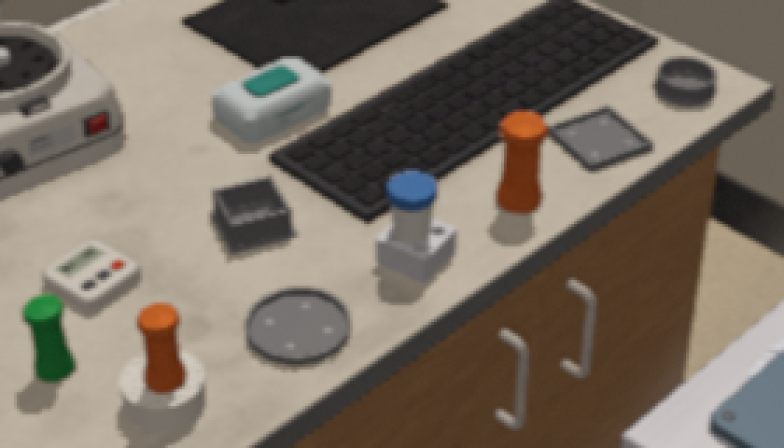

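Choice: orange candidates are the small decapper on the roll, scene (198,290), and the larger one standing on the bench, (327,222). The green one at (157,286) is to be left alone. I want the one on the roll; the cup is on the block (288,245). The crop also shows the holders: dish (246,281), tray (354,214), round socket (385,194) and square socket (230,240). I'll turn the tool to yaw 0 and look from above.

Call:
carry_out(moves=[{"claw": 0,"offset": [0,0,0],"delta_rot": [0,0,1]},{"claw": 0,"offset": [0,0,0],"delta_rot": [0,0,1]},{"claw": 0,"offset": [0,0,0],"delta_rot": [0,0,1]},{"claw": 0,"offset": [0,0,0],"delta_rot": [0,0,1]},{"claw": 0,"offset": [0,0,0],"delta_rot": [0,0,1]}])

```text
time_s: 0.65
position: [0.2755, -0.5885, 0.2384]
orientation: [-0.0, 0.999, 0.043, -0.0]
ft_force: [0.3, -0.5, 0.5]
gripper_width: 0.0878
grip_force: 0.0
```

Call:
carry_out(moves=[{"claw": 0,"offset": [0,0,0],"delta_rot": [0,0,1]},{"claw": 0,"offset": [0,0,0],"delta_rot": [0,0,0.27]},{"claw": 0,"offset": [1,0,0],"delta_rot": [0,0,0]},{"claw": 0,"offset": [1,-1,0],"delta_rot": [0,0,0]},{"claw": 0,"offset": [1,-1,0],"delta_rot": [0,0,0]}])

```text
time_s: 1.15
position: [0.3871, -0.5175, 0.2383]
orientation: [0.0, 1.0, -0.0, -0.0]
ft_force: [1.4, -0.3, 1.0]
gripper_width: 0.0881
grip_force: 0.0
```

Call:
carry_out(moves=[{"claw": 0,"offset": [0,-1,0],"delta_rot": [0,0,0]},{"claw": 0,"offset": [0,-1,0],"delta_rot": [0,0,0]},{"claw": 0,"offset": [0,-1,0],"delta_rot": [0,0,0]},{"claw": 0,"offset": [0,-1,0],"delta_rot": [0,0,0]},{"claw": 0,"offset": [0,-1,0],"delta_rot": [0,0,0]}])

```text
time_s: 1.65
position: [0.386, -0.3163, 0.2387]
orientation: [0.0, 1.0, 0.001, -0.0]
ft_force: [0.4, 0.1, -0.2]
gripper_width: 0.0881
grip_force: 0.0
```

Call:
carry_out(moves=[{"claw": 0,"offset": [0,-1,0],"delta_rot": [0,0,0]},{"claw": 0,"offset": [0,-1,0],"delta_rot": [0,0,0]},{"claw": 0,"offset": [0,-1,0],"delta_rot": [0,0,0]},{"claw": 0,"offset": [0,0,0],"delta_rot": [0,0,0]},{"claw": 0,"offset": [0,0,0],"delta_rot": [0,0,0]}])

```text
time_s: 2.15
position: [0.3864, -0.1977, 0.2389]
orientation: [0.0, 1.0, 0.001, 0.0]
ft_force: [-0.2, -0.5, -0.1]
gripper_width: 0.0882
grip_force: 0.0
```

```bash
cat >> h.py <<'E'
def shot(name):
    import pickle
    st=get_state(); im=snapshot("wrist")[:,:,::-1].copy(); cv2.imwrite(f"pics/{name}.png",im); pickle.dump(st,open(f"pics/{name}.pkl","wb"))
    q=st['orientation']; print(st['time_s'],st['position'].round(4),'rv',q.round(4),'w',st['gripper_width'],'q',st['joint_pos'].round(2))
    return st,im
E
python3 -c "
from h import *
shot('w1')"
```

```text
2.15 [ 0.3864 -0.1977  0.2389] rv [2.0e-04 1.0e+00 1.4e-03 2.0e-04] w 0.08819787291165192 q [ 0.42  0.17 -0.06  2.08  0.01  0.9  -1.21]
```

View pics/w1.png

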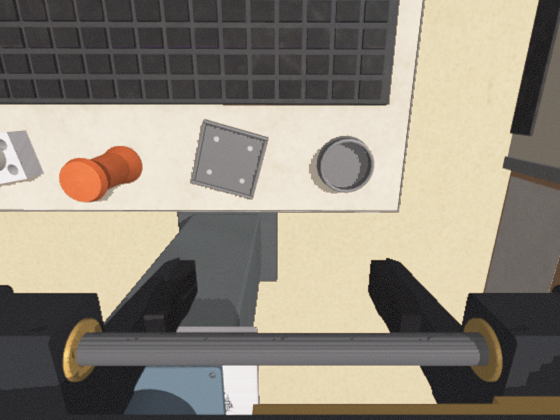

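The wrist view shows the tray turned about 15° with centre near (229,160), the round socket at (345,164), and the decoy decapper at (100,173). Now I'll measure these two holders, then move on to above the block.

```bash
cat >> h.py <<'E'
def dark(im,box,t=130):
    x0,y0,x1,y1=box; g=cv2.cvtColor(im,cv2.COLOR_BGR2GRAY)[y0:y1,x0:x1]
    cs,_=cv2.findContours((g<t).astype(np.uint8),cv2.RETR_EXTERNAL,cv2.CHAIN_APPROX_NONE)
    return max(cs,key=cv2.contourArea)[:,0,:]+[x0,y0]
def toplane(K,c,z): return np.array([ray(K,u,v,z)[:2] for u,v in c],np.float32)
E
python3 - <<'E'
from h import *; import pickle
st=pickle.load(open('pics/w1.pkl','rb')); K=cam('wrist',st); im=cv2.imread('pics/w1.png')
c=dark(im,(180,112,280,206)); print('tray',cv2.minAreaRect(toplane(K,c,.01)*1000))
c=dark(im,(305,125,385,205)); print('sock outer contour@.022',cv2.minEnclosingCircle(toplane(K,c,.022)*1000),cv2.boundingRect(c))
for p in((100,173),): print(ray(K,*p,0))
print('kbd edge',ray(K,230,103,.018),'bench edge',ray(K,300,211,0), ray(K,400,211,0))
print('decoy top',[ray(K,84,180,z).round(3) for z in(.07,.09)],'base',ray(K,124,163,0).round(3))
Ks=cam('scene'); print([ray(Ks,327,209,z).round(3) for z in (.07,.08,.09,.1)])
E
```

```text
tray ((406.4356994628906, -134.72592163085938), (74.56195831298828, 72.21736907958984), 74.11566925048828)
sock outer contour@.022 ((403.4789123535156, -271.45294189453125), 27.51315689086914) (333, 142, 39, 48)
[0.39029516 0.02205397 0.        ]
kbd edge [ 0.47038676 -0.14145441  0.018     ] bench edge [ 0.34261677 -0.22019395  0.        ] [ 0.34288021 -0.34557947  0.        ]
decoy top [array([ 0.397, -0.001,  0.07 ]), array([ 0.402, -0.013,  0.09 ])] base [ 0.402 -0.009  0.   ]
[array([ 0.416, -0.028,  0.07 ]), array([ 0.407, -0.017,  0.08 ]), array([ 0.398, -0.006,  0.09 ]), array([0.389, 0.005, 0.1  ])]
```

Call:
carry_out(moves=[{"claw": 0,"offset": [0.5,-1,0],"delta_rot": [0,0,0]},{"claw": 0,"offset": [0.3,-1,0],"delta_rot": [0,0,0]},{"claw": 0,"offset": [0,-1,0],"delta_rot": [0,0,0]},{"claw": 0,"offset": [0,-1,0],"delta_rot": [0,0,0]},{"claw": 0,"offset": [0,-1,0],"delta_rot": [0,0,0]}])

```text
time_s: 2.7
position: [0.4188, 0.0021, 0.2388]
orientation: [0.0, 1.0, -0.001, 0.0]
ft_force: [0.3, 0.7, -0.8]
gripper_width: 0.0884
grip_force: 0.0
```

Call:
carry_out(moves=[{"claw": 0,"offset": [0,-1,0],"delta_rot": [0,0,0]},{"claw": 0,"offset": [0,-1,0],"delta_rot": [0,0,0]},{"claw": 0,"offset": [0,-0.5,0],"delta_rot": [0,0,0]},{"claw": 0,"offset": [0,0,0],"delta_rot": [0,0,0]},{"claw": 0,"offset": [0,0,0],"delta_rot": [0,0,0]}])

```text
time_s: 3.2
position: [0.4188, 0.1007, 0.2385]
orientation: [0.0, 1.0, -0.001, -0.0]
ft_force: [0.3, -0.4, 0.0]
gripper_width: 0.0882
grip_force: 0.0
```

```bash
python3 -c "
from h import *
shot('w2')"
```

```text
3.2 [0.4188 0.1007 0.2385] rv [ 3.e-04  1.e+00 -6.e-04 -2.e-04] w 0.0882030945636981 q [-0.06  0.18 -0.31  2.07  0.07  0.9  -1.98]
```

View pics/w2.png

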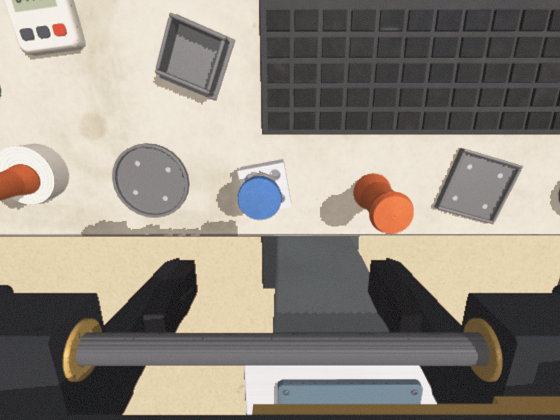

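Blue cap at (260,198), block behind it (turned slightly), dish (151,180), square socket (195,56), tray (478,186).

```bash
python3 - <<'E'
from h import *; import pickle
st=pickle.load(open('pics/w2.pkl','rb')); K=cam('wrist',st); im=cv2.imread('pics/w2.png')
h=cv2.cvtColor(im,cv2.COLOR_BGR2HSV); m=((h[...,0]>100)&(h[...,0]<125)&(h[...,1]>140)).astype(np.uint8)
m[230:]=0
c=max(cv2.findContours(m,0,1)[0],key=cv2.contourArea)[:,0,:]
print('cap@.081',cv2.minEnclosingCircle(toplane(K,c,.081)*1000))
c=dark(im,(425,140,530,232)); print('tray',cv2.minAreaRect(toplane(K,c,.01)*1000))
c=dark(im,(105,138,196,222)); r=toplane(K,c,.01)*1000; print('dish',cv2.minEnclosingCircle(r),cv2.fitEllipse(r))
c=dark(im,(145,5,245,106)); print('sq@.03',cv2.minAreaRect(toplane(K,c,.03)*1000)); 
print('sq rim corners', [ray(K,u,v,.03)[:2].round(3) for u,v in((172,14),(235,40),(216,99),(155,72))])
for nm,n,z in (('block corners',[(239,169),(284,161),(291,205)],.028),): print(nm,[ray(K,u,v,z)[:2].round(4) for u,v in n])
st=pickle.load(open('pics/w1.pkl','rb')); K=cam('wrist',st); im=cv2.imread('pics/w1.png')
g=cv2.cvtColor(im,cv2.COLOR_BGR2GRAY); print(g[165,305:385]); print(g[125:205,345])
print('cupsock pts',[ray(K,u,v,.022)[:2].round(4) for u,v in((318,165),(372,165),(345,138),(345,192))])
E
```

```text
cap@.081 ((431.4852294921875, 111.30145263671875), 1.3617836236953735)
tray ((407.63031005859375, -130.302978515625), (78.68416595458984, 74.80183410644531), 74.40382385253906)
dish ((416.14520263671875, 255.4726104736328), 43.89829635620117) ((416.0853576660156, 255.55262756347656), (81.22108459472656, 84.28821563720703), 19.967967987060547)
sq@.03 ((544.8657836914062, 190.33135986328125), (64.22203063964844, 59.70699691772461), 70.08100128173828)
sq rim corners [array([0.584, 0.206]), array([0.561, 0.147]), array([0.507, 0.169]), array([0.533, 0.229])]
block corners [array([0.4333, 0.1486]), array([0.4421, 0.0986]), array([0.3913, 0.0905])]
[226 226 227 219 157 148 151 150 153 153 146 119  76  72  66  98 136 145
 144 141 145 144 141 143 144 142 143 140 141 139 144 146 140 140 142 143
 143 143 142 142 143 144 146 143 144 143 143 143 144 141 146 139 142 142
 139 126  91  86  86  88  92  85  85  60  60  73 103 133 158 206 232 232
 233 233 232 230 226 227 229 229]
[228 228 227 228 228 227 228 228 228 229 214 128 109  90 132 165 145 117
  92  89  87  94 111 141 146 146 145 144 144 143 142 147 143 140 146 143
 142 143 144 143 143 144 142 138 142 143 139 142 143 141 142 143 141 143
 140 143 142 145 141 140 145 138  98  81 111 158 145 154 208 227 228 226
 226 229 229 231 231 231 230 230]
cupsock pts [array([ 0.4043, -0.2382]), array([ 0.4045, -0.2991]), array([ 0.4342, -0.2667]), array([ 0.373 , -0.2706])]
```

```bash
python3 - <<'E'
from h import *; import pickle
st=pickle.load(open('pics/w2.pkl','rb')); K=cam('wrist',st); im=cv2.imread('pics/w2.png')
print(im[198,260]); h=cv2.cvtColor(im,cv2.COLOR_BGR2HSV); print(h[198,260])
m=((h[...,0]>100)&(h[...,0]<125)&(h[...,1]>110)&(h[...,2]>80)).astype(np.uint8); m[230:]=0
c=max(cv2.findContours(m,0,1)[0],key=cv2.contourArea)[:,0,:]
print('cap@.081',cv2.minEnclosingCircle(toplane(K,c,.081)*1000),cv2.minEnclosingCircle(c))
for n in('scene','side'):
    K2=cam(n); print(n,'cap proj of wrist est',proj(K2,[.4123,.1196,.081]),'block',proj(K2,[.4123,.1196,.028]))
# triangulate cap from scene/side blobs
def tri(a,b):
    A=[];B=[]
    for n,(u,v) in (a,b):
        f,cx,cy,Rw,o=cam(n); d=Rw@np.array([(u-cx)/f,(v-cy)/f,1]); d/=np.linalg.norm(d); P=np.eye(3)-np.outer(d,d); A.append(P);B.append(P@o)
    return np.linalg.lstsq(np.vstack(A),np.hstack(B),rcond=None)[0].round(4)
print('cap tri',tri(('scene',(286.6,232.1)),('side',(306.5,222.3))))
print('dec tri',tri(('scene',(195.9,278.5)),('side',(299.8,276.6))))
print('dish tri',tri(('scene',(246,281)),('side',(304,272))))
E
```

```text
[199 135  92]
[108 137 199]
cap@.081 ((414.91973876953125, 123.09778594970703), 21.694721221923828) ((259.1607971191406, 197.34429931640625), 21.579483032226562)
scene cap proj of wrist est (np.float64(288.01198509198105), np.float64(230.60908138835225)) block (np.float64(287.8386930042267), np.float64(247.67845991236524))
side cap proj of wrist est (np.float64(308.11347503831837), np.float64(220.63986192682933)) block (np.float64(306.98355364974066), np.float64(235.96534440072867))
cap tri [0.4165 0.1201 0.075 ]
dec tri [0.4257 0.3878 0.0891]
dish tri [0.4156 0.2573 0.0025]
```

Call:
carry_out(moves=[{"claw": 0,"offset": [-0.08,-0.52,0],"delta_rot": [0,0,0]},{"claw": 0,"offset": [0,0,1],"delta_rot": [0,0,0]},{"claw": 0,"offset": [0,0,1],"delta_rot": [0,0,0]},{"claw": 0,"offset": [0,0,0],"delta_rot": [0,0,0]},{"claw": 0,"offset": [0,0,0],"delta_rot": [0,0,0]}])

```text
time_s: 3.75
position: [0.4151, 0.1216, 0.159]
orientation: [0.0, 1.0, -0.001, -0.001]
ft_force: [0.5, 0.2, 1.1]
gripper_width: 0.088
grip_force: 0.0
```

```bash
python3 - <<'E'
from h import *
st,im=shot('w3'); K=cam('wrist',st)
h=cv2.cvtColor(im,cv2.COLOR_BGR2HSV)
m=((h[...,0]>100)&(h[...,0]<125)&(h[...,1]>110)&(h[...,2]>80)).astype(np.uint8)
m[270:]=0
c=max(cv2.findContours(m,0,1)[0],key=cv2.contourArea)[:,0,:]
print('cap@.081',cv2.minEnclosingCircle(toplane(K,c,.081)*1000),cv2.minEnclosingCircle(c))
E
```

```text
3.75 [0.4151 0.1216 0.159 ] rv [ 4.e-04  1.e+00 -1.e-03 -7.e-04] w 0.08799659379923247 q [-0.12  0.31 -0.31  2.14  0.15  0.71 -2.1 ]
cap@.081 ((415.4131164550781, 123.41849517822266), 21.77756118774414) ((279.4845886230469, 220.77734375), 28.41786003112793)
```

View pics/w3.png

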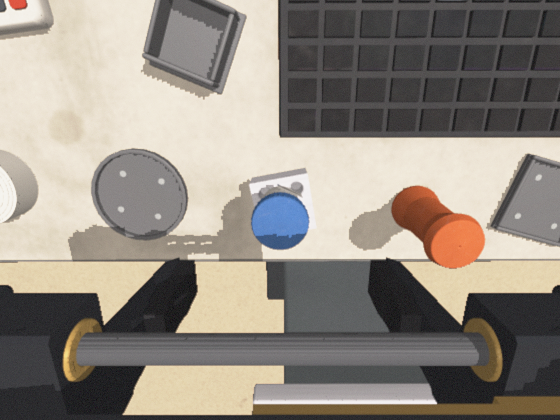

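The cap sits centred under the tool at (280,221), so I'm going down to grip it.

Call:
carry_out(moves=[{"claw": 0,"offset": [0,-0.04,0.9],"delta_rot": [0,0,0]},{"claw": 0,"offset": [0,0,0.9],"delta_rot": [0,0,0]},{"claw": 0,"offset": [0,0,0.8],"delta_rot": [0,0,0]},{"claw": 0,"offset": [0,0,0],"delta_rot": [0,0,0]},{"claw": 0,"offset": [0,0,0],"delta_rot": [0,0,0]}])

```text
time_s: 4.3
position: [0.4163, 0.1245, 0.0562]
orientation: [-0.0, 1.0, -0.0, 0.001]
ft_force: [0.7, 0.6, 0.4]
gripper_width: 0.0881
grip_force: 0.0
```

Call:
carry_out(force=12, moves=[{"claw": 0.4,"offset": [0,0,0],"delta_rot": [0,0,0]},{"claw": 0.45,"offset": [0,0,0],"delta_rot": [0,0,0]},{"claw": 0.5,"offset": [0,0,0],"delta_rot": [0,0,0]},{"claw": 0.6,"offset": [0,0,0],"delta_rot": [0,0,0]},{"claw": 0.7,"offset": [0,0,0],"delta_rot": [0,0,0]}])

```text
time_s: 4.8
position: [0.4151, 0.1245, 0.055]
orientation: [-0.0, 1.0, 0.0, 0.0]
ft_force: [-0.1, 0.4, 0.1]
gripper_width: 0.0506
grip_force: 0.0
```

Call:
carry_out(moves=[{"claw": 0.8,"offset": [0,0,0],"delta_rot": [0,0,0]},{"claw": 1,"offset": [0,0,0],"delta_rot": [0,0,0]},{"claw": 1,"offset": [0,0,0],"delta_rot": [0,0,0]}])

```text
time_s: 5.1
position: [0.4151, 0.1245, 0.0547]
orientation: [-0.0, 1.0, 0.0, 0.0]
ft_force: [-0.4, -0.1, 1.1]
gripper_width: 0.0414
grip_force: 11.7
```

Call:
carry_out(moves=[{"claw": 1,"offset": [0,0,-0.4],"delta_rot": [0,0,0]},{"claw": 1,"offset": [0,0,-0.8],"delta_rot": [0,0,0]},{"claw": 1,"offset": [0,0,-0.8],"delta_rot": [0,0,0]},{"claw": 1,"offset": [0,0,-0.8],"delta_rot": [0,0,0]},{"claw": 1,"offset": [0,0,-0.8],"delta_rot": [0,0,0]}])

```text
time_s: 5.6
position: [0.4145, 0.1243, 0.1998]
orientation: [0.0, 1.0, 0.0, -0.0]
ft_force: [0.8, 0.4, -0.4]
gripper_width: 0.0416
grip_force: 11.8
```

Call:
carry_out(moves=[{"claw": 1,"offset": [-0.29,0.4,0],"delta_rot": [0,0,0]},{"claw": 1,"offset": [0,0.8,0],"delta_rot": [0,0,0]},{"claw": 1,"offset": [0,0.8,0],"delta_rot": [0,0,0]},{"claw": 1,"offset": [0,0.8,0],"delta_rot": [0,0,0]},{"claw": 1,"offset": [0,0.8,0],"delta_rot": [0,0,0]}])

```text
time_s: 6.1
position: [0.4029, -0.0208, 0.1986]
orientation: [0.0, 1.0, 0.0, -0.0]
ft_force: [1.2, 0.2, 0.8]
gripper_width: 0.0417
grip_force: 11.8
```

Call:
carry_out(moves=[{"claw": 1,"offset": [0,0.8,0],"delta_rot": [0,0,0]},{"claw": 1,"offset": [0,0.8,0],"delta_rot": [0,0,0]},{"claw": 1,"offset": [0,0.8,0],"delta_rot": [0,0,0]},{"claw": 1,"offset": [0,0.8,0],"delta_rot": [0,0,0]},{"claw": 1,"offset": [0,0.8,0],"delta_rot": [0,0,0]}])

```text
time_s: 6.6
position: [0.4029, -0.1808, 0.1985]
orientation: [-0.0, 1.0, 0.0, -0.0]
ft_force: [-0.7, 0.2, -0.2]
gripper_width: 0.0417
grip_force: 11.8
```

Call:
carry_out(moves=[{"claw": 1,"offset": [0,0.8,0],"delta_rot": [0,0,0]},{"claw": 1,"offset": [0,0.8,0],"delta_rot": [0,0,0]},{"claw": 1,"offset": [0,0.6,0],"delta_rot": [0,0,0]},{"claw": 1,"offset": [0,0,0],"delta_rot": [0,0,0]},{"claw": 1,"offset": [0,0,0],"delta_rot": [0,0,0]}])

```text
time_s: 7.1
position: [0.403, -0.2673, 0.1983]
orientation: [-0.0, 1.0, -0.0, -0.0]
ft_force: [0.2, -0.2, 0.9]
gripper_width: 0.0423
grip_force: 11.8
```

```bash
python3 -c "
from h import *
shot('w4')"
```

```text
7.1 [ 0.403  -0.2673  0.1983] rv [-4.e-04  1.e+00 -4.e-04 -4.e-04] w 0.04229261348771902 q [ 0.56  0.31 -0.08  2.    0.03  0.83 -1.11]
```

View pics/w4.png

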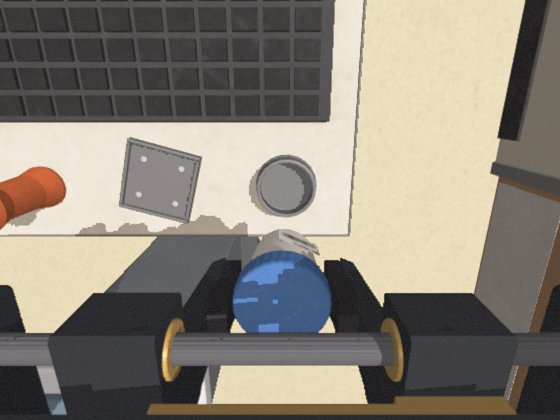

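Cup held (cap at 282,297); socket rim centre at about (286,185).

```bash
python3 - <<'E'
from h import *; import pickle
st=pickle.load(open('pics/w4.pkl','rb')); K=cam('wrist',st); im=cv2.imread('pics/w4.png')
c=dark(im,(248,150,322,222),115); r=toplane(K,c,.022)*1000
print('sock',cv2.boundingRect(c),cv2.minEnclosingCircle(r),cv2.fitEllipse(r))
c=dark(im,(112,130,210,228)); r=toplane(K,c,.01)*1000; print('tray',cv2.minAreaRect(r))
print('centre rays',ray(K,286,185,.022),ray(K,286,188,.004))
h=cv2.cvtColor(im,cv2.COLOR_BGR2HSV)
m=((h[...,0]>100)&(h[...,0]<125)&(h[...,1]>110)&(h[...,2]>60)).astype(np.uint8);m[:, :225]=0;m[:,340:]=0
c=max(cv2.findContours(m,0,1)[0],key=cv2.contourArea)[:,0,:]; print(cv2.boundingRect(c))
x,y,w,_=cv2.boundingRect(c); print('cap cx ray',ray(K,x+w/2,290,.198+.025))
E
```

```text
sock (260, 163, 53, 51) ((403.3111572265625, -271.31231689453125), 27.190563201904297) ((403.4242858886719, -269.92108154296875), (49.871124267578125, 51.89400863647461), 149.1181640625)
tray ((408.501220703125, -137.3688201904297), (74.84187316894531, 75.1248779296875), 74.25314331054688)
centre rays [ 0.40723514 -0.27109034  0.022     ] [ 0.39962573 -0.27128691  0.004     ]
(232, 251, 100, 81)
cap cx ray [ 0.40899693 -0.26736872  0.223     ]
```

Call:
carry_out(moves=[{"claw": 1,"offset": [0.02,0.07,0.9],"delta_rot": [0,0,0]},{"claw": 1,"offset": [0,0,0.9],"delta_rot": [0,0,0]},{"claw": 1,"offset": [0,0,0.9],"delta_rot": [0,0,0]},{"claw": 1,"offset": [0,0,0.7],"delta_rot": [0,0,0]},{"claw": 1,"offset": [0,0,0.4],"delta_rot": [0,0,0]}])

```text
time_s: 7.65
position: [0.4034, -0.268, 0.0446]
orientation: [-0.001, 1.0, 0.001, -0.001]
ft_force: [-0.6, 1.0, -0.1]
gripper_width: 0.0414
grip_force: 11.8
```

Call:
carry_out(moves=[{"claw": 1,"offset": [0,0,0.2],"delta_rot": [0,0,0]},{"claw": 1,"offset": [0,0,0.1],"delta_rot": [0,0,0]},{"claw": 1,"offset": [0,0,0],"delta_rot": [0,0,0]},{"claw": 1,"offset": [0,0,0],"delta_rot": [0,0,0]}])

```text
time_s: 8.05
position: [0.4048, -0.2705, 0.0355]
orientation: [0.0, 1.0, 0.0, 0.001]
ft_force: [0.7, 0.1, -1.2]
gripper_width: 0.0413
grip_force: 11.8
```

Call:
carry_out(moves=[{"claw": 1,"offset": [0,0,0.06],"delta_rot": [0,0,0]},{"claw": 1,"offset": [0,0,0.03],"delta_rot": [0,0,0]},{"claw": 1,"offset": [0,0,0],"delta_rot": [0,0,0]}])

```text
time_s: 8.35
position: [0.4043, -0.2704, 0.0312]
orientation: [0.0, 1.0, 0.0, 0.0]
ft_force: [-0.3, -0.0, -0.7]
gripper_width: 0.0414
grip_force: 11.8
```

Call:
carry_out(moves=[{"claw": 1,"offset": [0,0,0.03],"delta_rot": [0,0,0]},{"claw": 1,"offset": [0,0,0],"delta_rot": [0,0,0]},{"claw": 1,"offset": [0,0,0],"delta_rot": [0,0,0]}])

```text
time_s: 8.65
position: [0.4046, -0.2709, 0.0303]
orientation: [0.0, 1.0, -0.0, 0.0]
ft_force: [-0.4, -1.2, 4.8]
gripper_width: 0.0414
grip_force: 11.7
```

Floor contact. Release, lift, and travel back to above the block.

Call:
carry_out(moves=[{"claw": 0.4,"offset": [0,0,0],"delta_rot": [0,0,0]},{"claw": 0.2,"offset": [0,0,0],"delta_rot": [0,0,0]},{"claw": 0,"offset": [0,0,0],"delta_rot": [0,0,0]},{"claw": 0,"offset": [0,0,0],"delta_rot": [0,0,0]},{"claw": 0,"offset": [0,0,0],"delta_rot": [0,0,0]}])

```text
time_s: 9.15
position: [0.4041, -0.2702, 0.0298]
orientation: [-0.0, 1.0, 0.0, -0.0]
ft_force: [0.4, 1.0, 0.4]
gripper_width: 0.0794
grip_force: 0.0
```

Call:
carry_out(moves=[{"claw": 0,"offset": [0,0,-0.4],"delta_rot": [0,0,0]},{"claw": 0,"offset": [0,0,-0.9],"delta_rot": [0,0,0]},{"claw": 0,"offset": [0,0,-1],"delta_rot": [0,0,0]},{"claw": 0,"offset": [0,0,-1],"delta_rot": [0,0,0]},{"claw": 0,"offset": [0.2,-1,-0.4],"delta_rot": [0,0,0]}])

```text
time_s: 9.65
position: [0.413, -0.2354, 0.1815]
orientation: [0.003, 1.0, -0.004, 0.003]
ft_force: [0.8, 0.9, 0.2]
gripper_width: 0.0881
grip_force: 0.0
```

Call:
carry_out(moves=[{"claw": 0,"offset": [0,-1,0],"delta_rot": [0,0,0]},{"claw": 0,"offset": [0,-1,0],"delta_rot": [0,0,0]},{"claw": 0,"offset": [0,-1,0],"delta_rot": [0,0,0]},{"claw": 0,"offset": [0,-1,0],"delta_rot": [0,0,0]},{"claw": 0,"offset": [0,-1,0],"delta_rot": [0,0,0]}])

```text
time_s: 10.15
position: [0.4119, -0.0289, 0.178]
orientation: [0.0, 1.0, -0.0, 0.0]
ft_force: [0.4, 0.4, -1.3]
gripper_width: 0.0881
grip_force: 0.0
```

Call:
carry_out(moves=[{"claw": 0,"offset": [0,-1,0],"delta_rot": [0,0,0]},{"claw": 0,"offset": [0,-1,0],"delta_rot": [0,0,0]},{"claw": 0,"offset": [0,-1,0],"delta_rot": [0,0,0]},{"claw": 0,"offset": [0,-0.75,0],"delta_rot": [0,0,0]},{"claw": 0,"offset": [0,0,0],"delta_rot": [0,0,0]}])

```text
time_s: 10.65
position: [0.412, 0.124, 0.1782]
orientation: [-0.001, 1.0, 0.003, 0.0]
ft_force: [-1.0, -0.3, -0.5]
gripper_width: 0.0882
grip_force: 0.0
```

Call:
carry_out(moves=[{"claw": 0,"offset": [0,0,0],"delta_rot": [0,0,0]}])

```text
time_s: 10.75
position: [0.4119, 0.1197, 0.1778]
orientation: [0.0, 1.0, 0.001, -0.0]
ft_force: [-0.1, -1.5, -0.4]
gripper_width: 0.088
grip_force: 0.0
```

```bash
python3 -c "
from h import *
st,im=shot('w5')
cv2.imwrite('pics/side5.png',snapshot('side')[:,:,::-1])
a=im[100:280,60:540]; b=cv2.resize(cv2.imread('pics/side5.png')[160:320,230:350],None,fx=2.5,fy=2.5,interpolation=3)
o=np.zeros((600,790,3),np.uint8); o[:180,:480]=a; o[190:590,:300]=b; cv2.imwrite('pics/v5.png',o)"
```

```text
10.75 [0.4119 0.1197 0.1778] rv [ 2.e-04  1.e+00  8.e-04 -2.e-04] w 0.0880063845626338 q [-0.13  0.27 -0.29  2.14  0.11  0.75 -2.07]
```

View pics/v5.png

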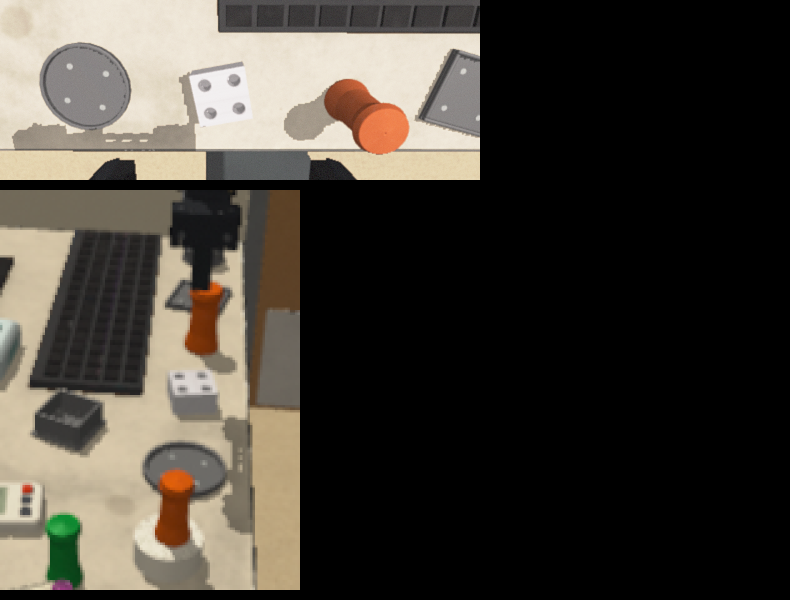

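Block alone at crop (220,95), all else standing. Measuring its corners; the tray is at about −15.6°.

```bash
python3 - <<'E'
from h import *; import pickle
st=pickle.load(open('pics/w5.pkl','rb')); K=cam('wrist',st); im=cv2.imread('pics/w5.png')
g=cv2.cvtColor(im,cv2.COLOR_BGR2GRAY)
p=np.array([(249,173),(303,162),(313,220),(260,227)],np.float32).reshape(-1,1,2)
q=cv2.cornerSubPix(g,p.copy(),(4,4),(-1,-1),(3,50,.01)).reshape(-1,2); print(q)
c=np.array([ray(K,u,v,.028)[:2] for u,v in q]); print(c.round(4),c.mean(0)); 
for i in range(4):
    e=c[(i+1)%4]-c[i]; print(np.hypot(*e).round(4),np.degrees(np.arctan2(e[1],e[0])).round(1))
def tri(obs):
    A=[];B=[]
    for (f,cx,cy,Rw,o),(u,v) in obs:
        d=Rw@np.array([(u-cx)/f,(v-cy)/f,1]); d/=np.linalg.norm(d); P=np.eye(3)-np.outer(d,d); A.append(P);B.append(P@o)
    return np.linalg.lstsq(np.vstack(A),np.hstack(B),rcond=None)[0].round(4)
K1=cam('wrist',pickle.load(open('pics/w1.pkl','rb')))
K2=cam('wrist',pickle.load(open('pics/w2.pkl','rb')))
print('decoy top',tri([(K1,(84,180)),(K2,(391,212)),(K,(443,228))]))
E
```

```text
[[248.61049 173.56009]
 [303.60593 164.42184]
 [312.43198 217.9916 ]
 [260.      227.     ]]
[[0.4334 0.1508]
 [0.4419 0.1   ]
 [0.3898 0.0903]
 [0.3804 0.1414]] [0.41136012 0.12062155]
0.0515 -80.5
0.053 -169.5
0.0519 100.4
0.0538 10.1
decoy top [ 0.4001 -0.008   0.0817]
```

Call:
carry_out(moves=[{"claw": 0,"offset": [0,-0.02,0.5],"delta_rot": [0,0,-1]},{"claw": 0,"offset": [0,0,0.5],"delta_rot": [0,0,-1]},{"claw": 0,"offset": [0,0,0.7],"delta_rot": [0,0,-0.5]},{"claw": 0,"offset": [0,0,1],"delta_rot": [0,0,0]},{"claw": 0,"offset": [0,0,0.6],"delta_rot": [0,0,0]}])

```text
time_s: 11.35
position: [0.4115, 0.1184, 0.044]
orientation: [0.001, 0.996, 0.086, -0.001]
ft_force: [0.7, -0.6, 0.6]
gripper_width: 0.0881
grip_force: 0.0
```

Call:
carry_out(moves=[{"claw": 0,"offset": [0,0,0.6],"delta_rot": [0,0,0]},{"claw": 0,"offset": [0,0,0.3],"delta_rot": [0,0,0]},{"claw": 0,"offset": [0,0,0],"delta_rot": [0,0,0]},{"claw": 0,"offset": [0,0,0],"delta_rot": [0,0,0]}])

```text
time_s: 11.75
position: [0.4126, 0.12, 0.0104]
orientation: [0.0, 0.996, 0.087, 0.0]
ft_force: [0.2, 0.3, 0.2]
gripper_width: 0.0883
grip_force: 0.0
```

Call:
carry_out(force=25, moves=[{"claw": 0.3,"offset": [0,0,0],"delta_rot": [0,0,0]},{"claw": 0.4,"offset": [0,0,0],"delta_rot": [0,0,0]},{"claw": 0.5,"offset": [0,0,0],"delta_rot": [0,0,0]},{"claw": 0.7,"offset": [0,0,0],"delta_rot": [0,0,0]},{"claw": 0.8,"offset": [0,0,0],"delta_rot": [0,0,0]}])

```text
time_s: 12.25
position: [0.4123, 0.1205, 0.0101]
orientation: [-0.0, 0.996, 0.087, 0.0]
ft_force: [-1.0, -0.1, 3.3]
gripper_width: 0.0517
grip_force: 25.0
```

Call:
carry_out(moves=[{"claw": 1,"offset": [0,0,0],"delta_rot": [0,0,0]},{"claw": 1,"offset": [0,0,0],"delta_rot": [0,0,0]}])

```text
time_s: 12.45
position: [0.4123, 0.1205, 0.0101]
orientation: [0.0, 0.996, 0.087, 0.0]
ft_force: [-0.4, -0.5, 7.1]
gripper_width: 0.0514
grip_force: 25.0
```

Call:
carry_out(moves=[{"claw": 1,"offset": [0,0,-0.3],"delta_rot": [0,0,0]},{"claw": 1,"offset": [0,0,-0.9],"delta_rot": [0,0,0]},{"claw": 1,"offset": [0,0,-1],"delta_rot": [0,0,0]},{"claw": 1,"offset": [0,0,-1],"delta_rot": [0,0,0]},{"claw": 1,"offset": [0,0,-0.9],"delta_rot": [0,0,0]}])

```text
time_s: 12.95
position: [0.4116, 0.1203, 0.1761]
orientation: [-0.0, 0.996, 0.087, 0.0]
ft_force: [1.1, 0.2, -1.2]
gripper_width: 0.0518
grip_force: 25.0
```

Call:
carry_out(moves=[{"claw": 1,"offset": [-0.15,0.78,-0.3],"delta_rot": [0,0,0]},{"claw": 1,"offset": [-0.15,0.78,0],"delta_rot": [0,0,0]},{"claw": 1,"offset": [-0.15,0.78,0],"delta_rot": [0,0,0]},{"claw": 1,"offset": [-0.15,0.78,0],"delta_rot": [0,0,0]},{"claw": 1,"offset": [-0.15,0.78,0],"delta_rot": [0,0,0]}])

```text
time_s: 13.45
position: [0.4089, -0.0396, 0.1864]
orientation: [0.0, 0.996, 0.087, -0.0]
ft_force: [0.9, -0.0, -2.0]
gripper_width: 0.0514
grip_force: 25.0
```

Call:
carry_out(moves=[{"claw": 1,"offset": [-0.15,0.78,0],"delta_rot": [0,0,0]},{"claw": 1,"offset": [-0.15,0.78,0],"delta_rot": [0,0,0]},{"claw": 1,"offset": [-0.15,0.78,0],"delta_rot": [0,0,0]},{"claw": 1,"offset": [0,0,0],"delta_rot": [0,0,-1]},{"claw": 1,"offset": [0,0,0],"delta_rot": [0,0,-1]}])

```text
time_s: 13.95
position: [0.4074, -0.1346, 0.1862]
orientation: [-0.0, 0.988, 0.157, -0.0]
ft_force: [-0.2, 0.3, -1.4]
gripper_width: 0.0519
grip_force: 25.0
```

Call:
carry_out(moves=[{"claw": 1,"offset": [0,0,0],"delta_rot": [0,0,-1]},{"claw": 1,"offset": [0,0,0],"delta_rot": [0,0,-1]},{"claw": 1,"offset": [0,0,0],"delta_rot": [0,0,-1]},{"claw": 1,"offset": [0,0,0],"delta_rot": [0,0,-1]},{"claw": 1,"offset": [0,0,0],"delta_rot": [0,0,-1]}])

```text
time_s: 14.45
position: [0.4076, -0.1335, 0.1862]
orientation: [-0.0, 0.945, 0.327, -0.0]
ft_force: [0.0, 0.1, -0.8]
gripper_width: 0.0519
grip_force: 25.0
```

Call:
carry_out(moves=[{"claw": 1,"offset": [0,0,0],"delta_rot": [0,0,-1]},{"claw": 1,"offset": [0,0,0],"delta_rot": [0,0,-1]},{"claw": 1,"offset": [0,0,0],"delta_rot": [0,0,-1]},{"claw": 1,"offset": [0,0,0],"delta_rot": [0,0,-1]},{"claw": 1,"offset": [0,0,0],"delta_rot": [0,0,-1]}])

```text
time_s: 14.95
position: [0.4076, -0.1335, 0.1862]
orientation: [-0.0, 0.874, 0.486, -0.0]
ft_force: [0.1, -0.1, -1.9]
gripper_width: 0.0519
grip_force: 25.0
```

Call:
carry_out(moves=[{"claw": 1,"offset": [0,0,0],"delta_rot": [0,0,-1]},{"claw": 1,"offset": [0,0,0],"delta_rot": [0,0,-1]},{"claw": 1,"offset": [0,0,0],"delta_rot": [0,0,-1]},{"claw": 1,"offset": [0,0,0],"delta_rot": [0,0,-1]},{"claw": 1,"offset": [0,0,0],"delta_rot": [0,0,-0.1]}])

```text
time_s: 15.45
position: [0.4077, -0.1336, 0.1861]
orientation: [-0.0, 0.796, 0.605, -0.0]
ft_force: [-0.3, -0.6, -2.4]
gripper_width: 0.0518
grip_force: 25.0
```

Call:
carry_out(moves=[{"claw": 1,"offset": [0,0,0],"delta_rot": [0,0,0]},{"claw": 1,"offset": [0,0,0],"delta_rot": [0,0,0]}])

```text
time_s: 15.65
position: [0.4081, -0.1337, 0.186]
orientation: [-0.0, 0.797, 0.604, -0.0]
ft_force: [-0.2, 0.2, -2.2]
gripper_width: 0.0517
grip_force: 25.0
```

```bash
python3 -c "
from h import *
shot('w6')"
```

```text
15.65 [ 0.4081 -0.1337  0.186 ] rv [-0.000e+00  7.969e-01  6.041e-01 -1.000e-04] w 0.051653631579886713 q [ 0.56  0.27 -0.4   2.12  0.15  0.78 -0.2 ]
```

View pics/w6.png

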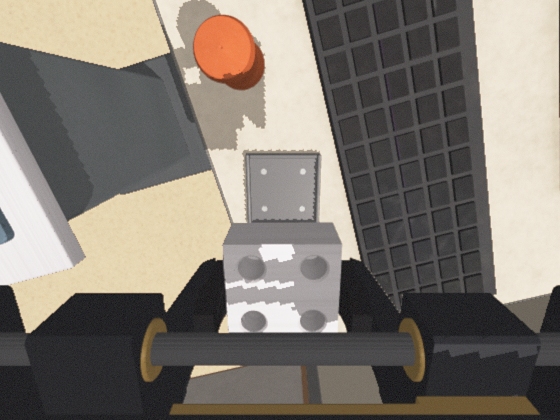

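Block and tray edges look parallel. The tray spans columns 245–320 with its far edge at row 151, and the block centre is at column 282.

```bash
python3 - <<'E'
from h import *; import pickle
st=pickle.load(open('pics/w6.pkl','rb')); K=cam('wrist',st)
a=np.radians(2*np.degrees(np.arctan2(.6041,.7969))); print(np.degrees(a))
tx=np.array([np.cos(a),np.sin(a)])
for l,r,t in((246,320,151.5),):
    e=ray(K,(l+r)/2,t,.01)[:2]; print('tray c',e-tx*.038, 'width',np.linalg.norm(ray(K,l,160,.01)-ray(K,r,160,.01)))
L=ray(K,245,153,.01);R=ray(K,320,153,.01);d=L-R;print('edge ang',np.degrees(np.arctan2(d[1],d[0])), 'toolY',np.degrees(a)-90)
c=np.array([.408,-.134]);print('bot edge px', proj(K,[.408,-.134,.004]))
d=np.mean([e-tx*.038,[.4085,-.1374],[.4064,-.1347],[.4076,-.1303]],axis=0)-st['position'][:2]
print('err',d,'tool',d@tx,d@[tx[1],-tx[0]])
E
```

```text
74.32880249804786
tray c [ 0.40778059 -0.13243839] width 0.07373018032123688
edge ang 164.2912740264964 toolY -15.671197501952136
bot edge px (np.float64(283.59189062039343), np.float64(188.86188027732354))
err [-5.16790048e-04  5.79866394e-06] tool -0.00013401038861077667 -0.0004991460649815023
```

Call:
carry_out(moves=[{"claw": 1,"offset": [0,-0.01,0.8],"delta_rot": [0,0,0]},{"claw": 1,"offset": [0,0,1],"delta_rot": [0,0,0]},{"claw": 1,"offset": [0,0,1],"delta_rot": [0,0,0]},{"claw": 1,"offset": [0,0,0.8],"delta_rot": [0,0,0]},{"claw": 1,"offset": [0,0,0.4],"delta_rot": [0,0,0]}])

```text
time_s: 16.2
position: [0.4066, -0.1332, 0.0236]
orientation: [-0.001, 0.797, 0.604, -0.001]
ft_force: [-0.3, 0.3, -1.9]
gripper_width: 0.0518
grip_force: 25.0
```

Call:
carry_out(moves=[{"claw": 1,"offset": [0,0,0.15],"delta_rot": [0,0,0]},{"claw": 1,"offset": [0,0,0.05],"delta_rot": [0,0,0]},{"claw": 1,"offset": [0,0,0.05],"delta_rot": [0,0,0]},{"claw": 1,"offset": [0,0,0],"delta_rot": [0,0,0]},{"claw": 1,"offset": [0,0,0],"delta_rot": [0,0,0]}])

```text
time_s: 16.7
position: [0.4085, -0.1338, 0.0166]
orientation: [0.001, 0.797, 0.605, 0.0]
ft_force: [-0.7, 0.2, -1.5]
gripper_width: 0.0517
grip_force: 25.0
```

Call:
carry_out(moves=[{"claw": 1,"offset": [0,0,0.04],"delta_rot": [0,0,0]},{"claw": 1,"offset": [0,0,0.03],"delta_rot": [0,0,0]},{"claw": 1,"offset": [0,0,0],"delta_rot": [0,0,0]}])

```text
time_s: 17.0
position: [0.4083, -0.1338, 0.0141]
orientation: [0.001, 0.796, 0.605, 0.0]
ft_force: [-2.8, 0.9, 13.9]
gripper_width: 0.0518
grip_force: 25.0
```

Call:
carry_out(moves=[{"claw": 0.27,"offset": [0,0,0],"delta_rot": [0,0,0]},{"claw": 0.27,"offset": [0,0,0],"delta_rot": [0,0,0]},{"claw": 0.27,"offset": [0,0,0],"delta_rot": [0,0,0]},{"claw": 0.27,"offset": [0,0,-0.3],"delta_rot": [0,0,0]},{"claw": 0.27,"offset": [0,0,-0.7],"delta_rot": [0,0,0]}])

```text
time_s: 17.5
position: [0.4066, -0.1331, 0.0528]
orientation: [-0.002, 0.796, 0.605, -0.001]
ft_force: [0.2, -0.8, -0.3]
gripper_width: 0.0641
grip_force: 0.0
```

Call:
carry_out(moves=[{"claw": 0.27,"offset": [0,0,-0.9],"delta_rot": [0,0,0]},{"claw": 0.27,"offset": [0,0,-1],"delta_rot": [0,0,0]},{"claw": 0,"offset": [0,0,-1],"delta_rot": [0,0,0]},{"claw": 0,"offset": [0,0,-0.7],"delta_rot": [0,0,0]},{"claw": 0,"offset": [0,0,0],"delta_rot": [0,0,0]}])

```text
time_s: 18.0
position: [0.4101, -0.1343, 0.2012]
orientation: [0.003, 0.797, 0.605, 0.002]
ft_force: [0.9, -0.4, -1.7]
gripper_width: 0.086
grip_force: 0.0
```

```bash
python3 -c "
from h import *
im=snapshot('scene')[:,:,::-1]; a=cv2.resize(im[170:325,140:420],None,fx=2.8,fy=2.8,interpolation=3); cv2.imwrite('pics/s7.png',a)"
```

Call:
carry_out(moves=[{"claw": 0,"offset": [0.97,-0.24,0],"delta_rot": [0,0,0]},{"claw": 0,"offset": [0.97,-0.24,0],"delta_rot": [0,0,0]},{"claw": 0,"offset": [0.97,-0.24,0],"delta_rot": [0,0,0]},{"claw": 0,"offset": [0.97,-0.24,0],"delta_rot": [0,0,0]},{"claw": 0,"offset": [0.97,-0.24,0],"delta_rot": [0,0,0]}])

```text
time_s: 18.55
position: [0.4126, 0.0675, 0.1962]
orientation: [-0.001, 0.796, 0.605, -0.001]
ft_force: [0.0, 0.1, -0.5]
gripper_width: 0.0885
grip_force: 0.0
```

Call:
carry_out(moves=[{"claw": 0,"offset": [0.97,-0.24,0],"delta_rot": [0,0,0]},{"claw": 0,"offset": [0.97,-0.24,0],"delta_rot": [0,0,0]},{"claw": 0,"offset": [0.97,-0.24,0],"delta_rot": [0,0,0]},{"claw": 0,"offset": [0.97,-0.24,0],"delta_rot": [0,0,0]},{"claw": 0,"offset": [0,0,0],"delta_rot": [0,0,0]}])

```text
time_s: 19.05
position: [0.4169, 0.2316, 0.1966]
orientation: [-0.002, 0.794, 0.608, 0.0]
ft_force: [-0.4, 0.6, -1.0]
gripper_width: 0.0882
grip_force: 0.0
```

```bash
python3 -c "
from h import *
shot('w7')"
```

```text
19.05 [0.4169 0.2316 0.1966] rv [-1.800e-03  7.941e-01  6.077e-01  5.000e-04] w 0.08824669113450906 q [-0.1   0.36 -0.6   2.    0.27  0.86 -1.11]
```

View pics/w7.png

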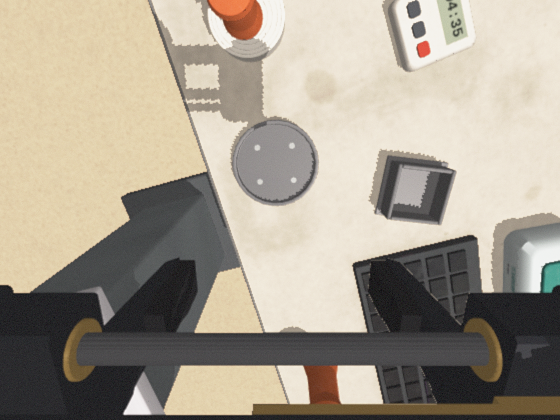

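View pics/s7.png

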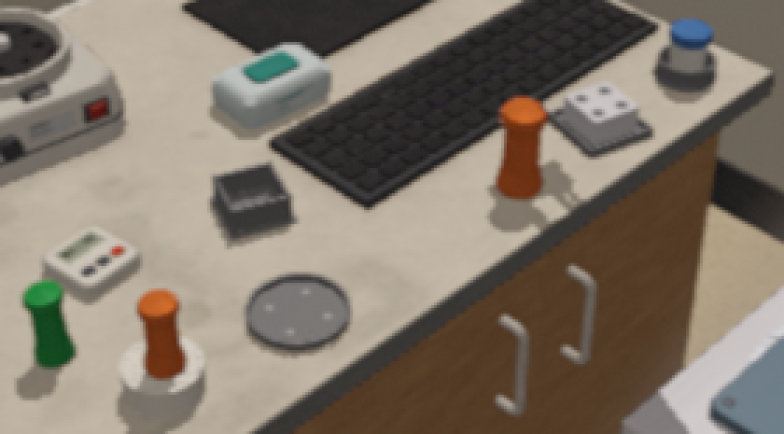

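Cup sits in its socket and block in its tray. In the wrist view: dish (275,162), square socket (415,188), decapper at the top (240,15). Moving over the decapper.

Call:
carry_out(moves=[{"claw": 0,"offset": [0.94,-0.2,0],"delta_rot": [0,0,0]},{"claw": 0,"offset": [0.94,-0.2,0],"delta_rot": [0,0,0]},{"claw": 0,"offset": [0.94,-0.2,0],"delta_rot": [0,0,0]},{"claw": 0,"offset": [0.94,-0.2,0],"delta_rot": [0,0,0]},{"claw": 0,"offset": [0,0,0],"delta_rot": [0,0,0]}])

```text
time_s: 19.6
position: [0.4268, 0.383, 0.1964]
orientation: [-0.002, 0.795, 0.606, 0.0]
ft_force: [-0.6, -0.1, -0.1]
gripper_width: 0.0878
grip_force: 0.0
```

Call:
carry_out(moves=[{"claw": 0,"offset": [0,0,0],"delta_rot": [0,0,0]}])

```text
time_s: 19.7
position: [0.4279, 0.378, 0.1959]
orientation: [0.0, 0.796, 0.605, -0.001]
ft_force: [-0.2, -0.8, -0.4]
gripper_width: 0.0881
grip_force: 0.0
```

```bash
python3 - <<'E'
from h import *; import pickle
st=pickle.load(open('pics/w7.pkl','rb')); K=cam('wrist',st); im=cv2.imread('pics/w7.png')
c=dark(im,(226,124,322,208),150); r=toplane(K,c,.01)*1000; print('dish',cv2.minEnclosingCircle(r),cv2.fitEllipse(r))
print('sq rim c',[ray(K,u,v,.03)[:2].round(4) for u,v in((388,153),(455,167),(440,223),(376,212))])
st,im=shot('w8'); K=cam('wrist',st)
h=cv2.cvtColor(im,cv2.COLOR_BGR2HSV)
m=((h[...,0]<14)&(h[...,1]>170)&(h[...,2]>150)).astype(np.uint8); m[280:]=0
for c in cv2.findContours(m,0,1)[0]:
    if len(c)>40: c=c[:,0,:]; print('dec',cv2.boundingRect(c),cv2.minEnclosingCircle(toplane(K,c,.098)*1000))
E
```

```text
dish ((413.06671142578125, 259.972412109375), 44.84572982788086) ((413.3401794433594, 258.943115234375), (84.99844360351562, 87.56645202636719), 59.44829177856445)
sq rim c [array([0.5236, 0.2436]), array([0.5842, 0.2132]), array([0.5635, 0.1588]), array([0.5021, 0.1877])]
19.7 [0.4279 0.378  0.1959] rv [ 4.000e-04  7.964e-01  6.047e-01 -1.400e-03] w 0.08810628207346166 q [-0.37  0.52 -0.58  1.76  0.34  0.96 -1.36]
dec (254, 173, 39, 44) ((425.5751647949219, 395.64886474609375), 19.24081802368164)
```

View pics/w8.png

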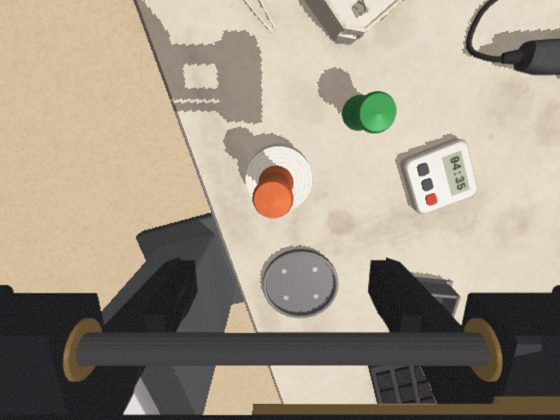

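```bash
python3 - <<'E'
from h import *; import pickle
st=pickle.load(open('pics/w8.pkl','rb')); K=cam('wrist',st)
p=ray(K,273,199,.098)[:2]; print('dec',p,'roll',ray(K,279,179,.028),'green top',ray(K,377,112,.07))
a=2*np.arctan2(.6047,.7964); tx=np.array([np.cos(a),np.sin(a)]); ty=np.array([tx[1],-tx[0]])
d=p-st['position'][:2]; print(np.degrees(a),d@tx/.04,d@ty/.04)
E
```

```text
dec [0.42275062 0.39217031] roll [0.42671819 0.39161867 0.028     ] green top [0.52033258 0.43193212 0.07      ]
74.41821010027773 0.30762769695199577 -0.21834372281369555
```

The green one at (377,112) is clear of the fingers. Going down on the orange decapper (273,199).

Call:
carry_out(moves=[{"claw": 0,"offset": [0.31,-0.2,0],"delta_rot": [0,0,0]},{"claw": 0,"offset": [0,0,0.5],"delta_rot": [0,0,0]},{"claw": 0,"offset": [0,0,1],"delta_rot": [0,0,0]},{"claw": 0,"offset": [0,0,1],"delta_rot": [0,0,0]},{"claw": 0,"offset": [0,0,0.85],"delta_rot": [0,0,0]}])

```text
time_s: 20.25
position: [0.4236, 0.3925, 0.0614]
orientation: [0.0, 0.797, 0.604, -0.0]
ft_force: [-0.3, 0.2, -1.0]
gripper_width: 0.0882
grip_force: 0.0
```

Call:
carry_out(force=12, moves=[{"claw": 0,"offset": [0,0,0],"delta_rot": [0,0,0]},{"claw": 0,"offset": [0,0,0],"delta_rot": [0,0,0]},{"claw": 0.45,"offset": [0,0,0],"delta_rot": [0,0,0]},{"claw": 0.5,"offset": [0,0,0],"delta_rot": [0,0,0]},{"claw": 0.55,"offset": [0,0,0],"delta_rot": [0,0,0]}])

```text
time_s: 20.75
position: [0.4246, 0.3941, 0.0646]
orientation: [-0.0, 0.797, 0.605, 0.001]
ft_force: [-0.6, -0.1, 0.6]
gripper_width: 0.0665
grip_force: 0.0
```

Call:
carry_out(moves=[{"claw": 0.6,"offset": [0,0,0],"delta_rot": [0,0,0]},{"claw": 0.65,"offset": [0,0,0],"delta_rot": [0,0,0]},{"claw": 0.8,"offset": [0,0,0],"delta_rot": [0,0,0]},{"claw": 1,"offset": [0,0,0],"delta_rot": [0,0,0]},{"claw": 1,"offset": [0,0,0],"delta_rot": [0,0,0]}])

```text
time_s: 21.25
position: [0.4238, 0.3935, 0.0631]
orientation: [-0.0, 0.796, 0.605, -0.0]
ft_force: [0.0, 0.1, 0.9]
gripper_width: 0.0331
grip_force: 11.9
```

Call:
carry_out(moves=[{"claw": 1,"offset": [0,0,-0.3],"delta_rot": [0,0,0]},{"claw": 1,"offset": [0,0,-0.8],"delta_rot": [0,0,0]},{"claw": 1,"offset": [0,0,-0.8],"delta_rot": [0,0,0]},{"claw": 1,"offset": [0,0,-0.8],"delta_rot": [0,0,0]},{"claw": 1,"offset": [0,0,-0.7],"delta_rot": [0,0,0]}])

```text
time_s: 21.75
position: [0.4237, 0.3937, 0.2015]
orientation: [-0.0, 0.796, 0.605, 0.001]
ft_force: [1.0, 0.1, -0.4]
gripper_width: 0.0332
grip_force: 11.9
```

Call:
carry_out(moves=[{"claw": 1,"offset": [-0.4,0.42,0],"delta_rot": [0,0,0]},{"claw": 1,"offset": [-0.7,0.75,0],"delta_rot": [0,0,0]},{"claw": 1,"offset": [-0.7,0.75,0],"delta_rot": [0,0,0]},{"claw": 1,"offset": [-0.7,0.75,0],"delta_rot": [0,0,0]},{"claw": 1,"offset": [-0.7,0.75,0],"delta_rot": [0,0,0]}])

```text
time_s: 22.25
position: [0.5217, 0.232, 0.1999]
orientation: [0.0, 0.796, 0.605, 0.0]
ft_force: [0.3, 0.6, -1.0]
gripper_width: 0.0327
grip_force: 11.9
```

Call:
carry_out(moves=[{"claw": 1,"offset": [-0.7,0.75,0],"delta_rot": [0,0,0]},{"claw": 1,"offset": [-0.1,0.1,0],"delta_rot": [0,0,0]},{"claw": 1,"offset": [0,0,0],"delta_rot": [0,0,0]},{"claw": 1,"offset": [0,0,0],"delta_rot": [0,0,0]}])

```text
time_s: 22.65
position: [0.5445, 0.195, 0.1996]
orientation: [-0.0, 0.796, 0.605, 0.0]
ft_force: [-0.5, 0.4, -0.7]
gripper_width: 0.0327
grip_force: 11.9
```

```bash
python3 -c "
from h import *
shot('w9')"
```

```text
22.65 [0.5445 0.195  0.1996] rv [-5.000e-04  7.960e-01  6.053e-01  3.000e-04] w 0.0326579872291494 q [-0.01  0.52 -0.55  1.74  0.32  0.97 -0.96]
```

View pics/w9.png

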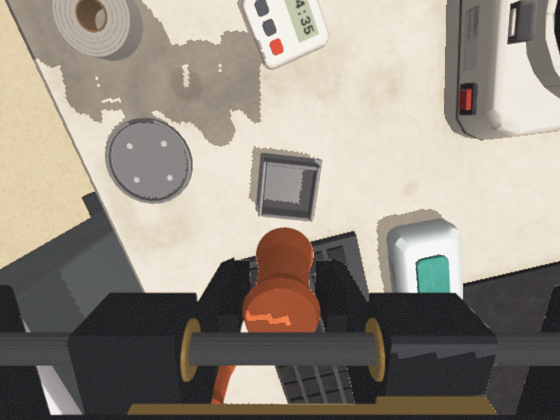

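Decapper held upright; socket rim corners at about (262,151), (322,157), (314,221), (258,214).

```bash
python3 - <<'E'
from h import *; import pickle
st=pickle.load(open('pics/w9.pkl','rb')); K=cam('wrist',st); im=cv2.imread('pics/w9.png')
q=[(262,151),(322,157),(314,221),(258,214)]
c=np.array([ray(K,u,v,.03)[:2] for u,v in q]); print(c.round(4),c.mean(0),[np.linalg.norm(c[i]-c[i-1]).round(3) for i in range(4)])
q=[(271,162),(304,164),(300,207),(269,203)]
c2=np.array([ray(K,u,v,.004)[:2] for u,v in q]); print('floor',c2.mean(0))
cc=dark(im,(250,145,330,228),105); print('rect',cv2.minAreaRect(toplane(K,cc,.03)*1000))
cv2.imwrite('pics/c9.png',cv2.resize(im[140:240,240:340],None,fx=6,fy=6,interpolation=3))
E
```

```text
[[0.5351 0.2398]
 [0.5897 0.2187]
 [0.5665 0.1565]
 [0.5127 0.1794]] [0.5509883 0.1985812] [np.float64(0.065), np.float64(0.059), np.float64(0.066), np.float64(0.058)]
floor [0.54737304 0.19574122]
rect ((549.02001953125, 193.0488739013672), (51.491512298583984, 50.2684440612793), 67.88801574707031)
```

View pics/c9.png

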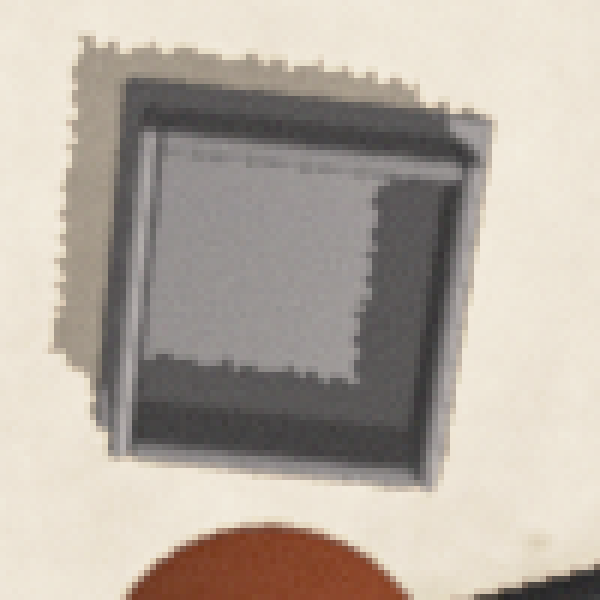

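```bash
python3 - <<'E'
from h import *; import pickle
st=pickle.load(open('pics/w9.pkl','rb')); K=cam('wrist',st)
q=[(262.2,161.3),(318.5,167),(312.2,221.2),(258.7,215.8)]
c=np.array([ray(K,u,v,.03)[:2] for u,v in q]); p=c.mean(0); print(c.round(4),p,[np.linalg.norm(c[i]-c[i-1]).round(3) for i in range(4)])
a=2*np.arctan2(.6053,.796); tx=np.array([np.cos(a),np.sin(a)]); ty=np.array([tx[1],-tx[0]])
d=p-st['position'][:2]; print(d@tx/.04,d@ty/.04)
E
```

```text
[[0.5324 0.2302]
 [0.5841 0.21  ]
 [0.5646 0.1567]
 [0.5128 0.1773]] [0.5484959  0.19358117] [np.float64(0.056), np.float64(0.056), np.float64(0.057), np.float64(0.056)]
-0.008174116830254798 0.10614612855337144
```

Call:
carry_out(moves=[{"claw": 1,"offset": [0,0.1,0.4],"delta_rot": [0,0,0]},{"claw": 1,"offset": [0,0,0.8],"delta_rot": [0,0,0]},{"claw": 1,"offset": [0,0,0.9],"delta_rot": [0,0,0]},{"claw": 1,"offset": [0,0,0.9],"delta_rot": [0,0,0]},{"claw": 1,"offset": [0,0,0.6],"delta_rot": [0,0,0]}])

```text
time_s: 23.2
position: [0.547, 0.1928, 0.0516]
orientation: [-0.001, 0.796, 0.605, -0.002]
ft_force: [-0.1, 0.6, -1.8]
gripper_width: 0.0328
grip_force: 11.9
```

Call:
carry_out(moves=[{"claw": 1,"offset": [0,0,0.25],"delta_rot": [0,0,0]},{"claw": 1,"offset": [0,0,0.05],"delta_rot": [0,0,0]},{"claw": 1,"offset": [0,0,0.05],"delta_rot": [0,0,0]},{"claw": 1,"offset": [0,0,0],"delta_rot": [0,0,0]},{"claw": 1,"offset": [0,0,0],"delta_rot": [0,0,0]}])

```text
time_s: 23.7
position: [0.55, 0.1927, 0.0422]
orientation: [0.0, 0.797, 0.605, 0.001]
ft_force: [-1.3, 0.2, -1.1]
gripper_width: 0.0329
grip_force: 11.9
```

Call:
carry_out(moves=[{"claw": 1,"offset": [0,0,0.06],"delta_rot": [0,0,0]},{"claw": 1,"offset": [0,0,0.03],"delta_rot": [0,0,0]},{"claw": 1,"offset": [0,0,0],"delta_rot": [0,0,0]}])

```text
time_s: 24.0
position: [0.5504, 0.1926, 0.0387]
orientation: [0.001, 0.797, 0.605, 0.001]
ft_force: [-0.0, 0.5, 6.3]
gripper_width: 0.0331
grip_force: 12.0
```

Call:
carry_out(moves=[{"claw": 0.4,"offset": [0,0,0],"delta_rot": [0,0,0]},{"claw": 0.2,"offset": [0,0,0],"delta_rot": [0,0,0]},{"claw": 0,"offset": [0,0,0],"delta_rot": [0,0,0]},{"claw": 0,"offset": [0,0,0],"delta_rot": [0,0,0]},{"claw": 0,"offset": [0,0,-0.3],"delta_rot": [0,0,0]}])

```text
time_s: 24.5
position: [0.5479, 0.1919, 0.0486]
orientation: [-0.0, 0.796, 0.605, -0.001]
ft_force: [0.0, 1.2, 0.2]
gripper_width: 0.071
grip_force: 0.0
```

Call:
carry_out(moves=[{"claw": 0,"offset": [0,0,-0.8],"delta_rot": [0,0,0]},{"claw": 0,"offset": [0,0,-1],"delta_rot": [0,0,0]},{"claw": 0,"offset": [0,0,-1],"delta_rot": [0,0,0]},{"claw": 0,"offset": [0,0,-0.9],"delta_rot": [0,0,0]},{"claw": 0,"offset": [0.8,-0.86,0],"delta_rot": [0,0,0]}])

```text
time_s: 25.0
position: [0.5312, 0.228, 0.203]
orientation: [0.003, 0.8, 0.6, 0.004]
ft_force: [1.2, 1.9, -0.9]
gripper_width: 0.0884
grip_force: 0.0
```

Call:
carry_out(moves=[{"claw": 0,"offset": [0.79,-0.86,0],"delta_rot": [0,0,0]},{"claw": 0,"offset": [0.79,-0.86,0],"delta_rot": [0,0,0]},{"claw": 0,"offset": [0.79,-0.85,0],"delta_rot": [0,0,0]},{"claw": 0,"offset": [0.79,-0.85,0],"delta_rot": [0,0,0]},{"claw": 0,"offset": [0,0,0],"delta_rot": [0,0,0]}])

```text
time_s: 25.5
position: [0.421, 0.3981, 0.1992]
orientation: [-0.003, 0.793, 0.609, 0.001]
ft_force: [-0.5, -0.4, -0.2]
gripper_width: 0.0882
grip_force: 0.0
```

Call:
carry_out(moves=[{"claw": 0,"offset": [0,0,0],"delta_rot": [0,0,0]}])

```text
time_s: 25.6
position: [0.4259, 0.392, 0.1982]
orientation: [-0.0, 0.796, 0.606, 0.0]
ft_force: [0.5, -0.2, -0.5]
gripper_width: 0.0883
grip_force: 0.0
```

```bash
python3 -c "
from h import *
st,im=shot('w10')
b=cv2.resize(snapshot('scene')[165:325,140:420,::-1],None,fx=1.5,fy=1.5,interpolation=3)
o=np.zeros((570,560,3),np.uint8); o[:320]=im[:320]; o[325:565,:420]=b; cv2.imwrite('pics/v10.png',o)"
```

```text
25.6 [0.4259 0.392  0.1982] rv [-1.000e-04  7.956e-01  6.059e-01  2.000e-04] w 0.08826595249291704 q [-0.38  0.53 -0.59  1.74  0.35  0.97 -1.38]
```

View pics/v10.png

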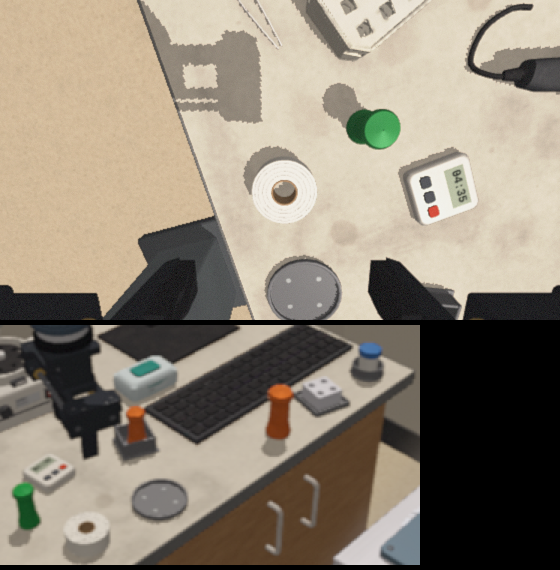

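Decapper stands in its socket; the roll is alone at (284,190).

```bash
python3 - <<'E'
from h import *; import pickle
st=pickle.load(open('pics/w10.pkl','rb')); K=cam('wrist',st); im=cv2.imread('pics/w10.png')
p=np.mean([ray(K,u,v,.028)[:2] for u,v in((252,190),(317,190),(284.5,158),(284.5,222))],axis=0)
print(p,np.linalg.norm(ray(K,252,190,.028)-ray(K,317,190,.028)))
a=2*np.arctan2(.6059,.7956); tx=np.array([np.cos(a),np.sin(a)]); ty=np.array([tx[1],-tx[0]])
d=p-st['position'][:2]; print(d@tx/.04,d@ty/.04, ray(K,285,191,.028))
for c in ((304,291),): print('dish',ray(K,*c,.01))
g=ray(K,380,129,.07)[:2]; e=g-p; print('green rel',e@tx,e@ty)
E
```

```text
[0.4270713  0.39279813] 0.06550909707387574
0.02586378674757435 0.023019528659926028 [0.42742345 0.39217731 0.028     ]
dish [0.41583751 0.26391997 0.01      ]
green rel 0.06276958701805932 0.07824797165230246
```

Turning the tool 24° to keep the gripper body clear of the green one, then descending on the roll.

Call:
carry_out(moves=[{"claw": 0,"offset": [0.02,0.03,0],"delta_rot": [0,0,1]},{"claw": 0,"offset": [0,0,0.4],"delta_rot": [0,0,1]},{"claw": 0,"offset": [0,0,0.5],"delta_rot": [0,0,1]},{"claw": 0,"offset": [0,0,0.5],"delta_rot": [0,0,1]},{"claw": 0,"offset": [0,0,0.5],"delta_rot": [0,0,1]}])

```text
time_s: 26.2
position: [0.4298, 0.3895, 0.1209]
orientation: [0.0, 0.891, 0.454, 0.0]
ft_force: [-0.3, 0.4, 0.1]
gripper_width: 0.0884
grip_force: 0.0
```

Call:
carry_out(moves=[{"claw": 0,"offset": [0,0,0],"delta_rot": [0,0,1]},{"claw": 0,"offset": [0,0,0.8],"delta_rot": [0,0,0]},{"claw": 0,"offset": [0,0,0.9],"delta_rot": [0,0,0]},{"claw": 0,"offset": [0,0,0.7],"delta_rot": [0,0,0]},{"claw": 0,"offset": [0,0,0.2],"delta_rot": [0,0,0]}])

```text
time_s: 26.7
position: [0.4281, 0.3882, 0.0148]
orientation: [0.001, 0.905, 0.425, -0.002]
ft_force: [-0.2, -0.9, 0.5]
gripper_width: 0.0884
grip_force: 0.0
```

Call:
carry_out(moves=[{"claw": 0,"offset": [0,0,0.15],"delta_rot": [0,0,0]},{"claw": 0,"offset": [0,0,0],"delta_rot": [0,0,0]},{"claw": 0,"offset": [0,0,0],"delta_rot": [0,0,0]}])

```text
time_s: 27.0
position: [0.4292, 0.392, 0.0128]
orientation: [-0.0, 0.905, 0.426, 0.001]
ft_force: [-0.5, -0.5, 0.2]
gripper_width: 0.0878
grip_force: 0.0
```

Call:
carry_out(force=18, moves=[{"claw": 0.1,"offset": [0,0,0.07],"delta_rot": [0,0,0]},{"claw": 0.15,"offset": [0,0,0],"delta_rot": [0,0,0]},{"claw": 0.2,"offset": [0,0,0],"delta_rot": [0,0,0]},{"claw": 0.25,"offset": [0,0,0],"delta_rot": [0,0,0]},{"claw": 0.3,"offset": [0,0,0],"delta_rot": [0,0,0]}])

```text
time_s: 27.5
position: [0.4282, 0.3916, 0.0089]
orientation: [-0.0, 0.905, 0.426, 0.0]
ft_force: [0.0, 0.0, 2.1]
gripper_width: 0.0648
grip_force: 18.0
```

Call:
carry_out(moves=[{"claw": 0.4,"offset": [0,0,0],"delta_rot": [0,0,0]},{"claw": 0.6,"offset": [0,0,0],"delta_rot": [0,0,0]},{"claw": 1,"offset": [0,0,0],"delta_rot": [0,0,0]},{"claw": 1,"offset": [0,0,0],"delta_rot": [0,0,0]}])

```text
time_s: 27.9
position: [0.4283, 0.3916, 0.0089]
orientation: [-0.0, 0.905, 0.426, 0.0]
ft_force: [-1.0, -0.3, 4.1]
gripper_width: 0.0652
grip_force: 18.0
```

```bash
python3 - <<'E'
from h import *
st=get_state(); q=st['orientation']; a=2*np.arctan2(q[2],q[1]); print(st['position'],np.degrees(a))
tx=np.array([np.cos(a),np.sin(a)]); ty=np.array([tx[1],-tx[0]])
d=np.array([.4145,.2585])-st['position'][:2]; print(d@tx/.04,d@ty/.04)
E
```

```text
[0.42829658 0.39155446 0.00888463] 50.406524962044905
-2.783073555522329 1.8542246578726205
```

Call:
carry_out(moves=[{"claw": 1,"offset": [0,0,-0.3],"delta_rot": [0,0,0]},{"claw": 1,"offset": [0,0,-0.8],"delta_rot": [0,0,0]},{"claw": 1,"offset": [0,0,-1],"delta_rot": [0,0,0]},{"claw": 1,"offset": [0,0,-1],"delta_rot": [0,0,0]},{"claw": 1,"offset": [0,0,-1],"delta_rot": [0,0,0]}])

```text
time_s: 28.4
position: [0.4279, 0.3911, 0.1747]
orientation: [0.0, 0.905, 0.426, -0.0]
ft_force: [0.6, 0.3, -0.5]
gripper_width: 0.065
grip_force: 18.0
```

Call:
carry_out(moves=[{"claw": 1,"offset": [-0.6,0.4,0],"delta_rot": [0,0,0]},{"claw": 1,"offset": [-0.8,0.53,0],"delta_rot": [0,0,0]},{"claw": 1,"offset": [-0.8,0.53,0],"delta_rot": [0,0,0]},{"claw": 1,"offset": [-0.58,0.39,0],"delta_rot": [0,0,0]},{"claw": 1,"offset": [0,0,0],"delta_rot": [0,0,0]}])

```text
time_s: 28.9
position: [0.4141, 0.2538, 0.1727]
orientation: [0.002, 0.906, 0.424, -0.001]
ft_force: [1.4, 0.2, -0.6]
gripper_width: 0.0649
grip_force: 18.0
```

Call:
carry_out(moves=[{"claw": 1,"offset": [0,0,0],"delta_rot": [0,0,0]}])

```text
time_s: 29.0
position: [0.4145, 0.2584, 0.1733]
orientation: [0.0, 0.905, 0.425, 0.0]
ft_force: [0.4, -0.3, -0.6]
gripper_width: 0.0648
grip_force: 18.0
```

```bash
python3 - <<'E'
from h import *
st,im=shot('w11'); K=cam('wrist',st)
# predicted dish rim outline drawn for reference
for r in(.045,):
    pts=np.array([proj(K,[.4145+r*np.cos(t),.2585+r*np.sin(t),.01]) for t in np.linspace(0,6.28,60)]).round().astype(int)
o=im.copy(); cv2.polylines(o,[pts],True,(0,255,0),1); cv2.imwrite('pics/v11.png',o)
E
```

```text
29.0 [0.4145 0.2584 0.1733] rv [0.000e+00 9.050e-01 4.254e-01 4.000e-04] w 0.06475369993895345 q [-0.24  0.4  -0.5   1.99  0.26  0.81 -1.58]
```

View pics/v11.png

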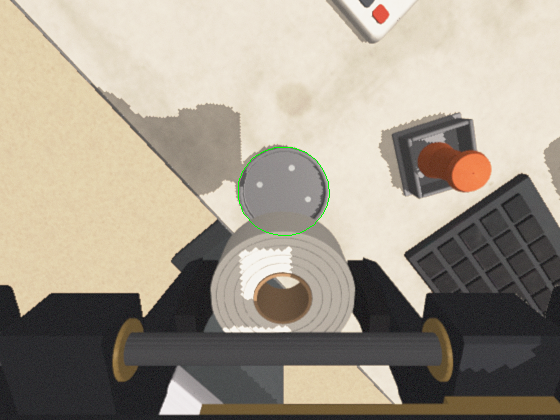

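The predicted dish outline (green, centre 284,191) matches the dish, and the decapper stands in its socket at (455,165). Lowering the roll.

Call:
carry_out(moves=[{"claw": 1,"offset": [0,0,0.6],"delta_rot": [0,0,0]},{"claw": 1,"offset": [0,0,1],"delta_rot": [0,0,0]},{"claw": 1,"offset": [0,0,1],"delta_rot": [0,0,0]},{"claw": 1,"offset": [0,0,0.8],"delta_rot": [0,0,0]},{"claw": 1,"offset": [0,0,0.35],"delta_rot": [0,0,0]}])

```text
time_s: 29.55
position: [0.4128, 0.2594, 0.0203]
orientation: [-0.0, 0.904, 0.427, -0.002]
ft_force: [-0.5, -0.5, -0.7]
gripper_width: 0.0651
grip_force: 18.0
```

Call:
carry_out(moves=[{"claw": 1,"offset": [0,0,0.1],"delta_rot": [0,0,0]},{"claw": 1,"offset": [0,0,0.05],"delta_rot": [0,0,0]},{"claw": 1,"offset": [0,0,0],"delta_rot": [0,0,0]},{"claw": 1,"offset": [0,0,0],"delta_rot": [0,0,0]}])

```text
time_s: 29.95
position: [0.4152, 0.2592, 0.0179]
orientation: [-0.0, 0.905, 0.426, 0.001]
ft_force: [-0.5, 0.3, -0.6]
gripper_width: 0.0648
grip_force: 18.0
```

Call:
carry_out(moves=[{"claw": 1,"offset": [0,0,0.06],"delta_rot": [0,0,0]},{"claw": 1,"offset": [0,0,0.04],"delta_rot": [0,0,0]},{"claw": 1,"offset": [0,0,0.02],"delta_rot": [0,0,0]},{"claw": 1,"offset": [0,0,0],"delta_rot": [0,0,0]}])

```text
time_s: 30.35
position: [0.4147, 0.2587, 0.0128]
orientation: [0.0, 0.905, 0.426, 0.0]
ft_force: [-2.5, -1.6, 12.3]
gripper_width: 0.065
grip_force: 18.0
```

Contact. Release, lift clear, and check.

Call:
carry_out(moves=[{"claw": 0.2,"offset": [0,0,0],"delta_rot": [0,0,0]},{"claw": 0.1,"offset": [0,0,0],"delta_rot": [0,0,0]},{"claw": 0,"offset": [0,0,0],"delta_rot": [0,0,0]},{"claw": 0,"offset": [0,0,0],"delta_rot": [0,0,0]},{"claw": 0,"offset": [0,0,-0.3],"delta_rot": [0,0,0]}])

```text
time_s: 30.85
position: [0.4134, 0.258, 0.0233]
orientation: [0.0, 0.905, 0.426, -0.001]
ft_force: [-0.4, 0.1, -0.5]
gripper_width: 0.0879
grip_force: 0.0
```

Call:
carry_out(moves=[{"claw": 0,"offset": [0,0,-0.8],"delta_rot": [0,0,0]},{"claw": 0,"offset": [0,0,-1],"delta_rot": [0,0,0]},{"claw": 0,"offset": [0,0,-1],"delta_rot": [0,0,0]},{"claw": 0,"offset": [0,0,-1],"delta_rot": [0,0,0]},{"claw": 0,"offset": [0,0,-1],"delta_rot": [0,0,0]}])

```text
time_s: 31.35
position: [0.4139, 0.2584, 0.2183]
orientation: [-0.0, 0.905, 0.426, 0.0]
ft_force: [0.1, -0.2, 0.2]
gripper_width: 0.0881
grip_force: 0.0
```

Call:
carry_out(moves=[{"claw": 0,"offset": [0,0,0],"delta_rot": [0,0,0]},{"claw": 0,"offset": [0,0,0],"delta_rot": [0,0,0]}])

```text
time_s: 31.55
position: [0.4147, 0.2586, 0.217]
orientation: [0.0, 0.905, 0.426, 0.001]
ft_force: [-1.0, 0.0, -1.4]
gripper_width: 0.0878
grip_force: 0.0
```

```bash
python3 -c "
from h import *
st,im=shot('w12')
b=cv2.resize(snapshot('scene')[165:325,140:420,::-1],None,fx=2,fy=2,interpolation=3)
o=np.zeros((600,560,3),np.uint8); o[:270]=im[:270]; o[275:595]=b; cv2.imwrite('pics/v12.png',o)"
```

```text
31.55 [0.4147 0.2586 0.217 ] rv [2.000e-04 9.049e-01 4.257e-01 1.100e-03] w 0.08779905095666263 q [-0.2   0.34 -0.54  1.95  0.22  0.9  -1.54]
```

View pics/v12.png

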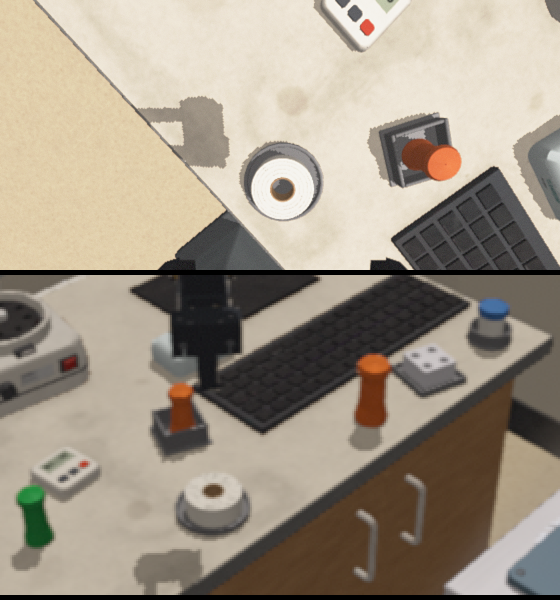

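The final views show the roll flat in the dish (283,187), the decapper upright in the square socket, the block in the tray and the cup in the round socket. The timer, the decoy and the green one look undisturbed.

```bash
python3 -c "
from station import *
print(finish_job())"
```

```text
the job is handed in; nothing more can be done
None
```

I handed the job in at about 31.6 s of the 136 s allowed: all four things are upright in their own holders, each upper one was lifted off first, and the timer looks unmoved in the last pictures.

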